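# Fit the circuit boards into a power unit's slide-out tray

### The job

The power unit on the bench has a tray that slides out by its black knob, with a cover plate sitting on the tray's four posts. Draw the tray fully out, take off the cover plate, and fit every circuit board lying on the bench over the four posts, one on top of another in any order, lowering each by hand all the way until it is fully seated and never letting it drop. Then lower the cover plate over the posts onto the top board and slide the tray fully home under the roof, without disturbing the screwdriver, the meter or the screw box.

Things in the scene. Friction and masses are not known exactly. Their poses are not given: they have to be found in the camera images.
- tray (a joint): Travel of the tray out of the unit in m: 0 = fully home, 0.175 = fully out, end stops at both. Slides level along its own -x, stays where it is left; about 2 N friction plus damping. Aluminium plate 260 x 100 mm, no side walls, from 175 mm in front of tray_mid to 85 mm behind it. Fully home, tray_mid is 85 mm behind the roof's front edge; fully out, 90 mm in front of it.
- tray_mid (a point): Point on the tray's upper face midway between its four posts (moves with the tray), 22 mm above the bench; x points into the unit, z up. Each board or cover plate seated on the posts takes up 22 mm: the first stands with its underside on the tray's face, the next with its underside 22 mm higher, and so on.
- post_tip (a point): Tip of the post at -x, +y (front left) from tray_mid. The four equal posts are upright steel, 8 mm thick, on a rectangle of 128 mm (along the tray's x) by 36 mm (along y) about tray_mid; straight to 86 mm above the tray's face, then a cone to the 2.4 mm wide tip at 98 mm.
- knob (a point): Middle of the tray's pull knob: upright, black, round, 24 mm across, 41 mm high, standing on the tray's front end 150 mm in front of tray_mid (along the tray's -x). This point is 25 mm above the tray's face, the knob's top 16 mm higher. Fully home, it is 65 mm in front of the roof's front edge.
- roof_front (a point): Underside of the roof at the middle of its front edge, 128 mm above the bench; x points into the unit, z up. The unit is a fixed grey sheet-metal housing, 140 mm wide, 190 mm deep, 132 mm high, open in front and turned a little. The post tips and a seated stack pass 8 mm below the roof.
- board1_mid (a point): Input board: dark choke block and round capacitors on top. 150 x 54 mm drilled plate, 5 mm thick, held 17 mm above its underside by four brass spacer sleeves (16 mm outside) below its holes. Parts on top end 34 mm above the underside. About 0.16 kg. Site: at its middle, 19.5 mm above the underside of the sleeves; x along the 150 mm, z up as it stands. May be absent.
- board2_mid (a point): Driver board: finned aluminium heat sink on top. Same plate, sleeves, holes, edge rails, mass and point as board1. To take it by: an aluminium rail along the middle 90 mm of each long side, 60 mm over both rails, 9 mm high (15 to 24 mm above the underside). May be absent.
- board3_mid (a point): Relay board: row of black relays and a grey terminal strip on top. Same plate, sleeves, holes, edge rails, mass and point as board1. Holes: four, 12 mm bore right through plate and sleeves, on a 128 x 36 mm rectangle, so it fits the posts either way round. May be absent; two or three of the three boards are there, all upright on the bench.
- cover_mid (a point): Cover plate: plain slotted aluminium plate with the same outline, sleeves, holes and edge rails as the boards and the same point (19.5 mm above its underside, x along its length); 24 mm high in all, about 0.22 kg. At the start it sits on the four posts, underside on the tray, inside the unit.
- mat: Black rubber mat fixed flat on the bench, 100 x 170 mm (x, y), 2 mm thick; nothing lies on it at the start, a good place for the cover plate. Origin at the centre of its underside.
- driver: Screwdriver, 190 mm long, lying on the bench (bystander, leave alone). Origin at the middle of its underside.
- meter: Grey hand-held meter, 125 x 70 x 30 mm (bystander, leave alone). Origin at the centre of its underside.
- screws: Small open grey box with screws, 110 x 80 x 35 mm (bystander, leave alone). Origin at the centre of its underside.
Not all that is in view belongs to the job. Leave any blue look-alike of the part that bears board3_mid alone.

How it is judged (in metres and radians):
On the way, in this order (a step that is already met when the one before it is completed fails the run):
1. the tray is drawn fully out (to within 15 mm of its stop) (value of joint tray above 0.16 m), for 0.2 s.
2. every board on the bench is seated over the four posts (horizontal distance between each of board1_mid, board2_mid, board3_mid and tray_mid below 0.005 m and angle between the z axis of each of board1_mid, board2_mid, board3_mid and the z axis of tray_mid, either way round below 0.04 rad and angle between the x axis of each of board1_mid, board2_mid, board3_mid and the x axis of tray_mid, either way round below 0.06 rad and (z of board1_mid in the frame of tray_mid between 0.0165 and 0.0225 m or z of board1_mid in the frame of tray_mid between 0.0385 and 0.0445 m or z of board1_mid in the frame of tray_mid between 0.0605 and 0.0665 m) and (z of board2_mid in the frame of tray_mid between 0.0165 and 0.0225 m or z of board2_mid in the frame of tray_mid between 0.0385 and 0.0445 m or z of board2_mid in the frame of tray_mid between 0.0605 and 0.0665 m) and (z of board3_mid in the frame of tray_mid between 0.0165 and 0.0225 m or z of board3_mid in the frame of tray_mid between 0.0385 and 0.0445 m or z of board3_mid in the frame of tray_mid between 0.0605 and 0.0665 m)), for 0.2 s.
3. the cover plate is seated over the posts on the top board (all of step 2 and horizontal distance between cover_mid and tray_mid below 0.005 m and angle between the z axis of cover_mid and the z axis of tray_mid, either way round below 0.04 rad and angle between the x axis of cover_mid and the x axis of tray_mid, either way round below 0.06 rad and (z of cover_mid in the frame of tray_mid between 0.0605 and 0.0665 m or z of cover_mid in the frame of tray_mid between 0.0825 and 0.0885 m) and z of cover_mid in the frame of board1_mid above 0.015 m and z of cover_mid in the frame of board2_mid above 0.015 m and z of cover_mid in the frame of board3_mid above 0.015 m and (z of cover_mid in the frame of board1_mid below 0.025 m or z of cover_mid in the frame of board2_mid below 0.025 m or z of cover_mid in the frame of board3_mid below 0.025 m)), for 0.2 s.
At the end, for the whole second after the job is handed in: The tray is home to within 8 mm; every board present is on the four posts, flat (within 0.04 rad) and fully seated (each at one of the 22 mm steps of the stack, within 3 mm); the cover plate is seated the same way directly on the top board; all at rest (all of step 3 and value of joint tray below 0.008 m and linear speed of each of board1, board2, board3, cover below 0.02 m/s); the robot touches nothing.
It fails at once if a bystander (screwdriver, meter, screw box) is moved by more than 30 mm (distance of any of driver, meter, screws from where it was at the start of the episode above 0.03 m).
It fails at once if a board or the cover plate is let drop down the posts (faster than 0.7 m/s there) ((horizontal distance between board1_mid and tray_mid below 0.012 m and z of board1_mid in the frame of tray_mid below 0.11 m and linear speed of board1 above 0.7 m/s) or (horizontal distance between board2_mid and tray_mid below 0.012 m and z of board2_mid in the frame of tray_mid below 0.11 m and linear speed of board2 above 0.7 m/s) or (horizontal distance between board3_mid and tray_mid below 0.012 m and z of board3_mid in the frame of tray_mid below 0.11 m and linear speed of board3 above 0.7 m/s) or (horizontal distance between cover_mid and tray_mid below 0.012 m and z of cover_mid in the frame of tray_mid below 0.11 m and linear speed of cover above 0.7 m/s)).
Of board1, board2, board3 only 2 to 3 are there at a start; the rules pass over those that are not, and their reading is None.
At some moment in a run one of board1, board2, board3, cover may be knocked a few centimetres aside while the robot is not near it.
It also fails if it takes over 208 s, if anything falls off the work surface, if the arm or the gripper's body presses on something with over 40 N, if the wrist force passes 120 N, or if a joint passes its speed limit or range.

### The arm

A 6-joint arm with a two-finger parallel gripper is mounted at the origin on the work surface. World frame = base frame: x ahead of the robot, y to its left, z up, the work surface at z = 0. Lengths are in mm, angles in degrees, forces in N, time in s.
With the tool pointing down it reaches from about 300 to 850 mm from the base axis. Payload 4.2 kg.
Tool frame: the origin (TCP) lies on the centre line of the jaws, within the pads' length; the fingertips stand 14 mm ahead of it and the grasp point (between the pads) lies 5 mm behind it; x points along the fingers, y is the direction in which the jaws open and shut, and the axes are right-handed (so a half turn about x gives the same grasp; the last joint's range is limited). The gripper opens to 91 mm and grips with 3 to 60 N. Pads are 32 mm wide; open, the fingers measure 118 mm over their backs; the gripper's body (76 mm by 178 mm) begins 60 mm behind the grasp point.
Start: joints at [-75.516, 18.312, 89.639, -0, 72.044, -1.146], TCP at [154.924, -553.751, 227.976] pointing down, gripper open.
Joint ranges: [-177.97, 177.97], [-48.28, 115.42], [12.27, 149.76], [-77.06, 257.06], [2.81, 150.46], [-146.56, 146.56]. Speed limits (degrees/s): [147.25, 147.25, 180, 180, 180, 180].

### API

Orientations are given as [roll, pitch, yaw] about the fixed x, y, z axes, in that order (R = Rz(yaw) Ry(pitch) Rx(roll)).
In Python, from workcell import readout, optics, env gives the robot as it stands.
- The arm moves only by the shell command python3 -m creep 'ROWS' [OPENING] [FORCE]. ROWS is JSON, a list of rows, each an object with "translation": the shift along the world's x, y, z in cm, a list of three; "delta_rot": the turn, a rotation vector about the world's x, y, z in rad, a list of three. In form: [{"translation": [dx, dy, dz], "delta_rot": [rx, ry, rz]}, ...]. A call has 1 to 5 rows; each row shifts and turns the commanded pose from where the row before left it; what a row does not reach is not made up. A row lasts 1/12 s, in which the tool goes at most 41.7 mm and 7.16 degrees, less where a joint would pass 70% of its speed; a pose out of reach is approached as far as the arm can. A call with a gripper value outside its range is refused whole. OPENING is the gripper's target within -1 to 1 (fully open at 1, half-way at 0, shut at -1), set as the call begins (- or left out, the last holds). The fingers move at their own pace and stop on an object; FORCE is the grip in N (left out, the last holds). Time passes only in rows, so rows that do not move let the fingers close. It gives the time, the measured TCP pose, the force and the opening at its end, in the units of the state.
- readout.state(): the state, without advancing time (a new reading comes with each control period).
- optics.grab_frame(name): name is "side" or "top"; returns (picture, depth): 480x640x3 uint8, red, green, blue; 480x640 float32, mm along the optical axis (not along the pixel's ray), 0 where there is no reading.
- optics.camera_params(name): a dict with "mtx" (3x3 intrinsics, pixels), "R" (3x3) and "t" (3): a world point X has camera coordinates R X + t. Camera axes: x right, y down, z forward; pixel columns grow to the right and rows downward; lengths in mm; the calibration is good to about 2 mm. A picture is of the moment at which its call begins. camera_params takes no time and is no camera call.
- env.job_done(): hands the job in, once; it reports no verdict.
The state is a dict: "time_s": time; "qpos": joint angles; "qvel": joint speeds; "effort": joint torques, N m; "ee_pos": TCP position; "ee_rot": TCP orientation; "force": force on the tool from outside, world axes, zero at the start; "torque": the same for the moment, N m; "gripper_width": finger opening in mm.
Only numpy, scipy, OpenCV 4.12 (cv2) and the standard library are available. Lean on these libraries where they do the work, as an engineer would, in place of code of your own. Each camera call takes 0.05 s, during which the arm holds its last target.

## Working session

There is one attempt and no reset: what is moved stays moved. The work goes in short steps, Python scripts to look and compute and a shell command to move; the robot and the scene stay as the last step left them, time stands still between calls to the robot, and variables do not carry over. Pictures are saved under pics/ and viewed, and the job is handed in when it is done.

```bash
mkdir -p pics; ls
cat > h.py <<'E'
import numpy as np,cv2
from workcell import readout,optics,env
def grab(n,fn=None):
    p,d=optics.grab_frame(n)
    np.savez('%s.npz'%n,p=p,d=d)
    if fn: cv2.imwrite('pics/'+fn,p[:,:,::-1])
    return p,d
def load(n):
    z=np.load('%s.npz'%n); return z['p'],z['d']
def cam(n):
    c=optics.camera_params(n); return np.array(c['mtx']),np.array(c['R']),np.array(c['t']).ravel()
def ray(n,u,v,z):
    K,R,t=cam(n); C=-R.T@t; d=R.T@np.linalg.inv(K)@np.array([u,v,1.]); return C+d*(z-C[2])/d[2]
def proj(n,X):
    K,R,t=cam(n); q=K@(R@np.array(X,float)+t); return q[:2]/q[2]
def cloud(n,d):
    K,R,t=cam(n); v,u=np.mgrid[:480,:640]; P=np.stack([u,v,np.ones_like(u)],-1).reshape(-1,3)@np.linalg.inv(K).T*d.reshape(-1,1)
    return ((P-t)@R).reshape(480,640,3)
def st():
    s=readout.state(); print({k:np.round(s[k],2).tolist() for k in ['time_s','ee_pos','ee_rot','force','gripper_width','qpos']})
E
python3 - <<'E'
from h import *
for n in['top','side']: grab(n,n+'0.png'); K,R,t=cam(n); print(n,-R.T@t,R[2])
st()
E
```

```text
pics
top [ 183.85821901  -35.70881211 1958.47608634] [ 0.1819884   0.00778347 -0.98326987]
side [  20.31420671 -695.38322704 1128.9967509 ] [ 0.38747243  0.50740372 -0.76967954]
{'time_s': 0.1, 'ee_pos': [154.82, -553.33, 227.2], 'ee_rot': [-91.17, 89.91, 104.46], 'force': [-0.21, 0.04, 1.16], 'gripper_width': 91.02, 'qpos': [-75.52, 18.35, 89.7, 0.0, 72.04, -1.15]}
```

View pics/top0.png

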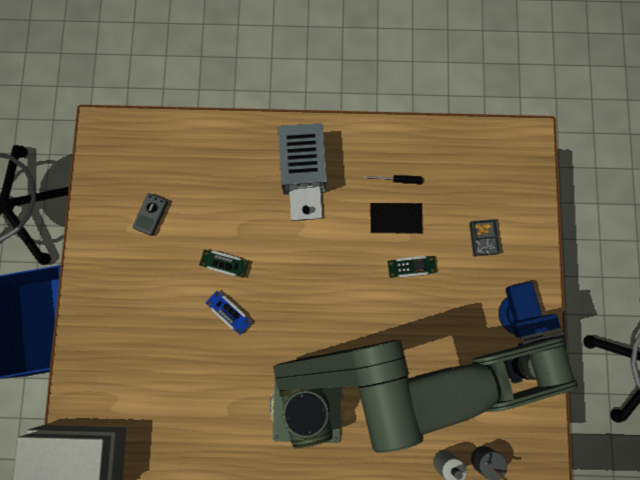

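View pics/side0.png

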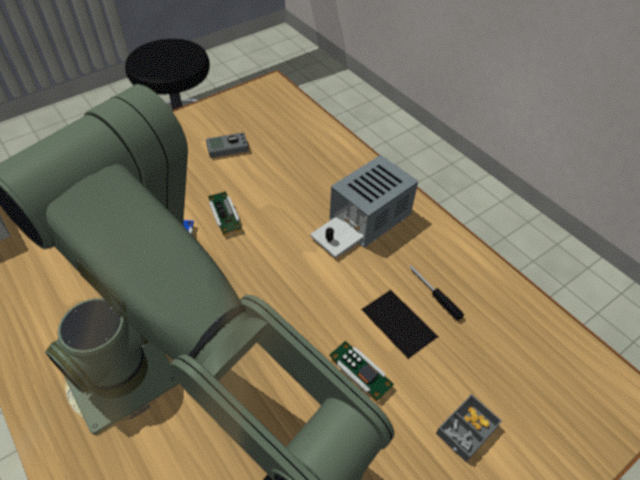

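Run:
```python
from h import *
p,d=load('top')
def cr(u0,v0,u1,v1): return cv2.resize(p[v0:v1,u0:u1,::-1],(400,300),interpolation=cv2.INTER_CUBIC)
a=np.hstack([cr(190,240,270,300),cr(375,237,455,297)]);b=np.hstack([cr(190,282,270,342),cr(262,165,342,225)])
cv2.imwrite('pics/c0.png',np.vstack([a,b]))
P=cloud('top',d)
for n,u,v in [('knob',307,209),('bL',225,263),('bR',412,267),('blue',230,312),('mat',396,218),('roof',302,150),('tray',295,212),('mat',380,230)]: print(n,P[v,u].round())
```

```text
knob [610.  16.  59.]
bL [436. 273.  16.]
bR [ 439. -322.   18.]
blue [280. 246.  37.]
mat [ 601. -273.   -0.]
roof [779.  35. 137.]
tray [607.  56.  21.]
mat [ 558. -221.    6.]
```

View pics/c0.png

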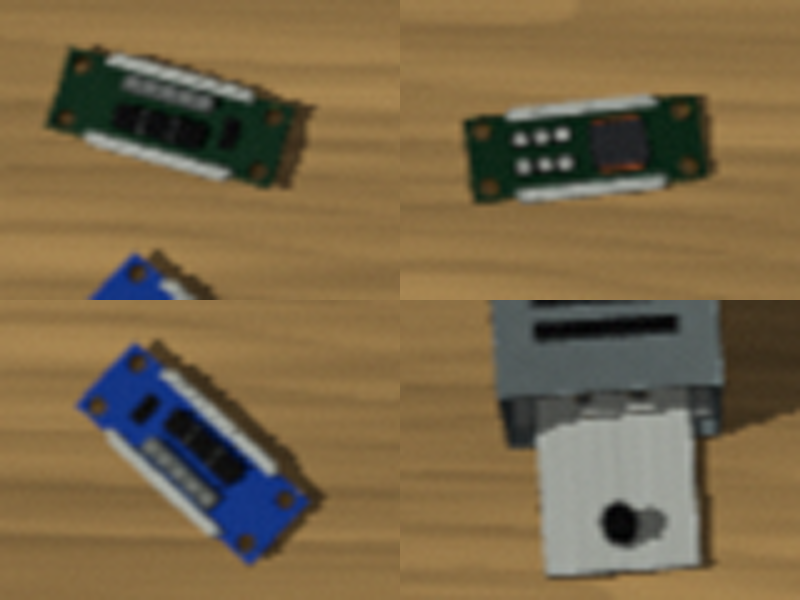

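```bash
cat >> h.py <<'E'
def rays(n,uv,z):
    return np.array([ray(n,u,v,z)[:2] for u,v in uv])
def rect(n,mask,z):
    k=mask.astype(np.uint8); N,l,s,c=cv2.connectedComponentsWithStats(k)
    out=[]
    for i in range(1,N):
        if s[i,4]<60: continue
        cn=cv2.findContours((l==i).astype(np.uint8),0,1)[0][0].reshape(-1,2)
        W=rays(n,cn,z).astype(np.float32); r=cv2.minAreaRect(W)
        (w,h),a=r[1],r[2]
        if w<h: w,h,a=h,w,a+90
        a=(a+90)%180-90
        out.append((c[i].round(1).tolist(),s[i,4],np.round(r[0],1).tolist(),round(w,1),round(h,1),round(a,1)))
    return out
def green(p):
    p=p.astype(int); return (p[...,1]>p[...,0]+12)&(p[...,1]>p[...,2]+5)&(p[...,1]<110)&(p[...,0]<50)
def axes():
    from scipy.spatial.transform import Rotation as Ro
    s=readout.state(); return Ro.from_euler('xyz',s['ee_rot'],degrees=True).as_matrix()
E
python3 - <<'E'
from h import *
for n in['top','side']:
    p,d=load(n); print(n,rect(n,green(p),22))
p,d=load('top')
for v in range(180,222,4): print(v,' '.join('%3d'%x for x in p[v,284:330:2].mean(1)))
print(axes().round(3))
E
```

```text
top [([224.0, 263.3], np.int32(383), [435.6, 276.7], 146.8, 50.3, 76.4), ([428.7, 264.6], np.int32(132), [447.9, -374.9], 48.0, 38.3, 1.5), ([401.0, 267.3], np.int32(220), [437.7, -287.6], 79.4, 46.0, -79.0)]
side [([223.6, 212.3], np.int32(273), [436.6, 274.0], 143.2, 48.3, 74.6), ([348.3, 358.6], np.int32(300), [437.0, -287.1], 76.6, 50.7, -78.9), ([378.6, 385.7], np.int32(285), [447.5, -375.9], 51.8, 39.8, 6.3)]
180  89  91  89  89  87  87  89  89  90  90  90  90  90  90  89  89  89  93  93  94  96  86  50
184  59  55  50  56  65  73  67  34  58  76  74  72  51  42  73  77  76  77  50  56  39  41  49
188  34  55  46  77  75  76  74  96  94 102 100 132 155 159 156 158 158 160  74  58  52  41  47
192  33  38  53 158 157 159 155 159 158 158 155 157 156 160 158 158 157 159 100  40  66  91 104
196 101 103 104 153 157 158 156 157 157 157 157 157 157 159 158 158 158 160 122  51 106 107 104
200  97  95  96 143 157 157 156 158 157 156 159 154 159 159 160 157 159 158 119  49 102 102 104
204 105 105 105 139 159 159 159 157 157 157 153 145 160 160 160 156 158 159 135  48  82 106 106
208 114 115 112 140 160 158 158 156 158  78   7   9  13  75  77  82 157 158 165  57  88 111 110
212 105 104 102 126 159 159 160 156 157 129  19   5  25  77 101 132 156 157 160  53  90 117 118
216 118 118 117 128 156 158 162 157 157 156 160 157 157 156 161 158 158 158 159  70  81 112 109
220 108 107 107 107  77  77  78  76  77  77  76 115 117 116 117 118 120 118 120 119 118 117 115
[[-0.     0.269 -0.963]
 [ 0.002 -0.963 -0.269]
 [-1.    -0.002 -0.   ]]
```

```bash
cat >> h.py <<'E'
def fit(pts):
    vx,vy,x,y=cv2.fitLine(np.float32(pts),cv2.DIST_HUBER,0,.01,.01).ravel(); return np.array([x,y]),np.array([vx,vy])
def tray(n,p,rows,cols,us):
    """rows for side edges; us columns for front edge"""
    g=cv2.GaussianBlur(p.mean(2).astype(np.float32),(1,1),0)
    hi,T=158,130
    L=[];Rr=[];F=[]
    for v in rows:
        xs=[u for u in range(*cols) if g[v,u]>T]
        a,b=xs[0],xs[-1]
        L.append((a-(g[v,a]-T)/(g[v,a]-g[v,a-1]+1e-6),v)); Rr.append((b+(g[v,b]-T)/(g[v,b]-g[v,b+1]+1e-6),v))
    return L,Rr
E
python3 - <<'E'
from h import *
p,d=load('top')
L,R=tray('top',p,list(range(192,206))+[214,215,216],(284,330),0)
for q in(L,R):
    c,dr=fit(rays('top',q,22)); dr*=np.sign(dr[0]); print(c,dr,np.degrees(np.arctan2(dr[1],dr[0])), c+dr*(640-c[0])/dr[0])
# roof
h=p.astype(int); m=(h[...,2]>h[...,0]+4)&(h.mean(2)>70)&(h.mean(2)<150); m[:115]=0;m[195:]=0;m[:,:270]=0;m[:,335:]=0
cv2.imwrite('pics/m.png',cv2.resize(m[100:240,250:360].astype(np.uint8)*255,None,fx=4,fy=4))
m=cv2.morphologyEx(m.astype(np.uint8),cv2.MORPH_CLOSE,np.ones((13,13)))
print(rect('top',m,132))
# knob blob
k=(h.max(2)<40);k[:200]=0;k[220:]=0;k[:,:298]=0;k[:,318:]=0
ys,xs=np.nonzero(k);print(xs.mean(),ys.mean(),len(xs),xs.min(),xs.max(),ys.min(),ys.max())
for z in(22,42,63):print(z,ray('top',xs.mean(),ys.mean(),z))
h=load('side')[0].astype(int);k=(h.max(2)<40);k[:220]=0;k[250:]=0;k[:,:318]=0;k[:,345:]=0
ys,xs=np.nonzero(k);print(xs.mean(),ys.mean(),len(xs),xs.min(),xs.max(),ys.min(),ys.max())
for z in(22,42,63):print(z,ray('side',xs.mean(),ys.mean(),z))
E
```

```text
[638.9724   74.50105] [0.9970253  0.07707482] 4.420446 [640.       74.58049]
[638.2967   -24.604977] [0.9967051  0.08111024] 4.6523848 [640.       -24.466364]
[([301.9, 154.1], np.int32(2563), [754.1, 34.7], 218.1, 134.4, 5.4)]
305.575 209.35 40 303 308 206 213
22 [616.6128085   21.73503518  22.        ]
42 [612.14330234  21.1417529   42.        ]
63 [607.45032088  20.51880651  63.        ]
329.1896551724138 234.31034482758622 58 327 332 229 240
22 [624.26427558  35.14908088  22.        ]
42 [613.35276986  21.95062646  42.        ]
63 [601.89568886   8.09224932  63.        ]
```

View pics/m.png

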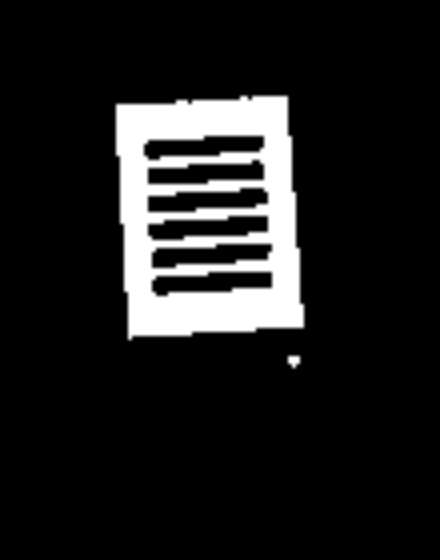

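```bash
python3 -m creep '[{"translation":[2.5,3.2,0],"delta_rot":[0,0,-0.097]},{"translation":[2.5,3.2,0],"delta_rot":[0,0,-0.097]},{"translation":[2.5,3.2,0],"delta_rot":[0,0,0]},{"translation":[2.5,3.2,0],"delta_rot":[0,0,0]},{"translation":[2.5,3.2,0],"delta_rot":[0,0,0]}]' 1
python3 -m creep '[{"translation":[2.5,3.2,0],"delta_rot":[0,0,0]},{"translation":[2.5,3.2,0],"delta_rot":[0,0,0]},{"translation":[2.5,3.2,0],"delta_rot":[0,0,0]},{"translation":[2.5,3.2,0],"delta_rot":[0,0,0]},{"translation":[2.5,3.2,0],"delta_rot":[0,0,0]}]'
python3 -m creep '[{"translation":[2.5,3.2,0],"delta_rot":[0,0,0]},{"translation":[2.5,3.2,0],"delta_rot":[0,0,0]},{"translation":[2.5,3.2,0],"delta_rot":[0,0,0]},{"translation":[2.5,3.2,0],"delta_rot":[0,0,0]},{"translation":[2.5,3.2,0],"delta_rot":[0,0,0]}]'
python3 - <<'E'
from h import *
for n in['top','side']: grab(n,n+'1.png')
st();print(axes().round(3))
E
```

```text
time_s: 0.52
ee_pos: [280.4, -392.0, 227.6]
ee_rot: [-67.6, 90.0, 116.8]
force: [1.4, -0.2, -0.3]
gripper_width: 91.2
time_s: 0.93
ee_pos: [405.5, -231.8, 227.8]
ee_rot: [-8.5, 90.0, 176.0]
force: [-0.4, -0.2, -0.1]
gripper_width: 90.6
time_s: 1.35
ee_pos: [530.6, -71.8, 227.7]
ee_rot: [11.5, 90.0, -163.9]
force: [1.2, -0.3, -0.7]
gripper_width: 91.5
{'time_s': 1.45, 'ee_pos': [532.76, -69.46, 227.29], 'ee_rot': [-126.51, 89.88, 58.34], 'force': [-0.28, -0.39, -0.3], 'gripper_width': 91.25, 'qpos': [-8.72, 14.91, 94.62, 0.12, 70.41, 76.39]}
[[ 0.001  0.085 -0.996]
 [ 0.002 -0.996 -0.085]
 [-1.    -0.002 -0.001]]
```

View pics/top1.png

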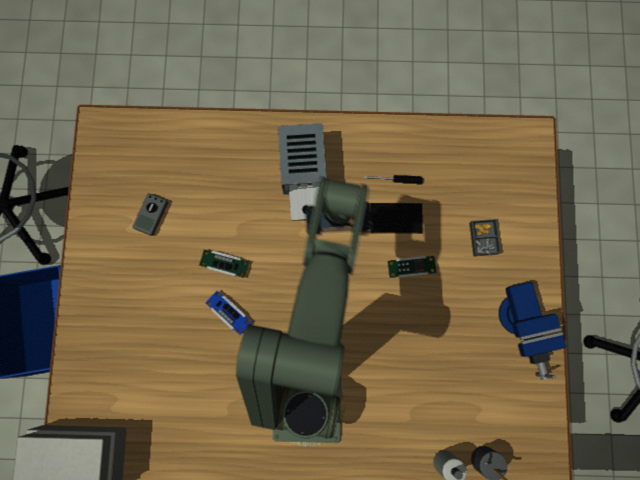

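View pics/side1.png

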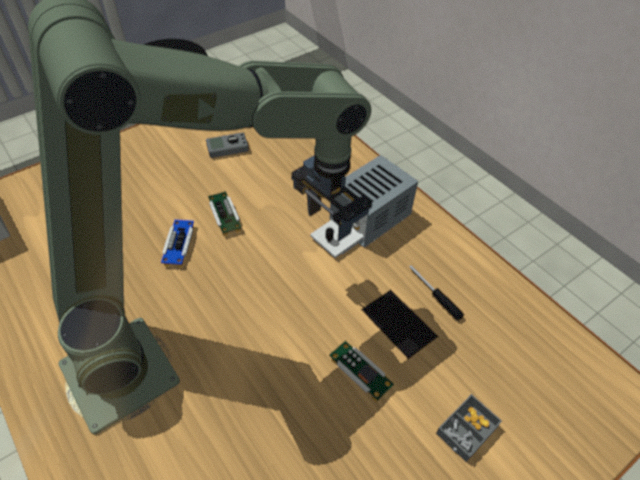

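```bash
python3 -m creep '[{"translation":[0,0,0],"delta_rot":[0,0,0]},{"translation":[0,0,0],"delta_rot":[0,0,0]}]'
python3 - <<'E'
from h import *
st()
E
```

```text
time_s: 1.62
ee_pos: [529.2, -74.1, 227.5]
ee_rot: [8.9, 89.9, -166.6]
force: [0.7, -0.9, 0.9]
gripper_width: 91.0
{'time_s': 1.62, 'ee_pos': [529.19, -74.08, 227.48], 'ee_rot': [8.86, 89.9, -166.61], 'force': [0.73, -0.89, 0.92], 'gripper_width': 91.04, 'qpos': [-9.18, 14.71, 94.87, -0.04, 70.5, 76.31]}
```

```bash
python3 -m creep '[{"translation":[2.1,2.4,0],"delta_rot":[0,0,0.003]},{"translation":[2.1,2.4,0],"delta_rot":[0,0,0.003]},{"translation":[2.1,2.4,0],"delta_rot":[0,0,0]},{"translation":[2.0,2.4,0],"delta_rot":[0,0,0]}]'
python3 -m creep '[{"translation":[0,0,-3.5],"delta_rot":[0,0,0]},{"translation":[0,0,-3.5],"delta_rot":[0,0,0]},{"translation":[0,0,-3.0],"delta_rot":[0,0,0]},{"translation":[0,0,-1],"delta_rot":[0,0,0]},{"translation":[0,0,0],"delta_rot":[0,0,0]}]'
python3 - <<'E'
from h import *
for n in['top','side']: grab(n)
p=load('top')[0];q=load('side')[0]
c=lambda p,u,v:cv2.resize(p[v-40:v+40,u-40:u+40,::-1],(400,400),interpolation=cv2.INTER_CUBIC)
cv2.imwrite('pics/k1.png',np.hstack([c(p,305,205),c(q,335,225)]))
st();print(axes().round(3))
E
```

```text
time_s: 1.95
ee_pos: [613.0, 21.1, 228.2]
ee_rot: [80.2, 90.0, -95.1]
force: [0.5, -1.0, -0.1]
gripper_width: 91.4
time_s: 2.37
ee_pos: [610.5, 20.7, 115.3]
ee_rot: [-1.6, 89.6, -176.8]
force: [-1.1, -0.5, 0.3]
gripper_width: 91.6
{'time_s': 2.47, 'ee_pos': [613.58, 21.16, 119.33], 'ee_rot': [171.56, 89.89, -3.68], 'force': [-0.2, 0.45, 1.62], 'gripper_width': 91.39, 'qpos': [0.91, 26.48, 93.31, -0.01, 60.1, 86.15]}
[[ 0.002  0.083 -0.997]
 [-0.    -0.997 -0.083]
 [-1.     0.    -0.002]]
```

View pics/k1.png

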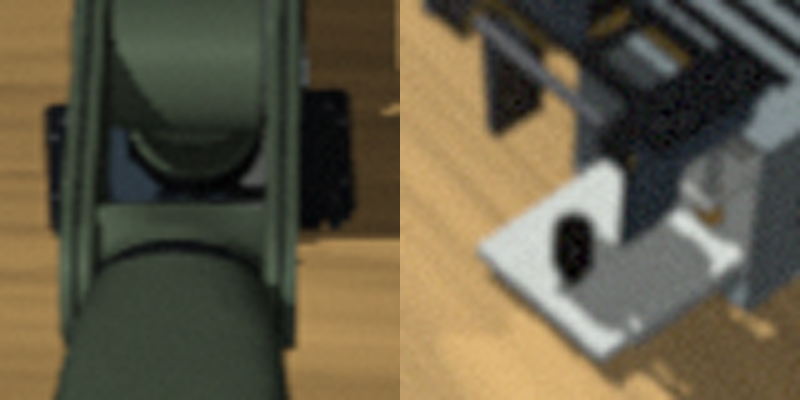

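```bash
python3 -m creep '[{"translation":[0,0,-2],"delta_rot":[0,0,0]},{"translation":[0,0,-2],"delta_rot":[0,0,0]},{"translation":[0,0,-2],"delta_rot":[0,0,0]},{"translation":[0,0,-1.3],"delta_rot":[0,0,0]},{"translation":[0,0,0],"delta_rot":[0,0,0]}]'
python3 - <<'E'
from h import *
grab('side')
q=load('side')[0]
c=lambda p,u,v:cv2.resize(p[v-40:v+40,u-40:u+40,::-1],(500,500),interpolation=cv2.INTER_CUBIC)
cv2.imwrite('pics/k2.png',c(q,335,225))
st()
E
```

```text
time_s: 2.88
ee_pos: [612.7, 21.8, 44.8]
ee_rot: [4.8, 90.0, -170.3]
force: [-0.5, 0.1, 0.1]
gripper_width: 91.2
{'time_s': 2.93, 'ee_pos': [613.59, 21.81, 46.14], 'ee_rot': [170.06, 89.92, -5.12], 'force': [-0.79, -1.16, 1.05], 'gripper_width': 91.32, 'qpos': [0.97, 30.88, 97.82, -0.01, 51.22, 86.15]}
```

View pics/k2.png

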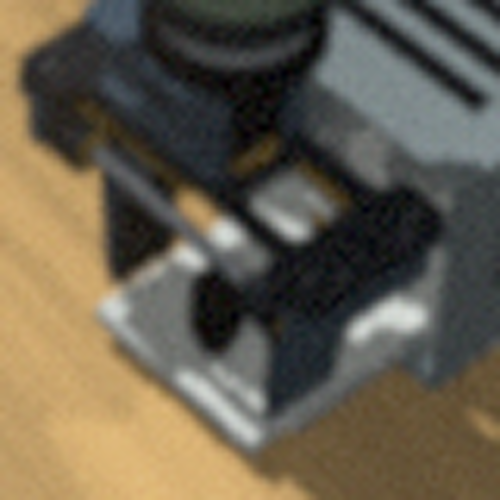

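```bash
python3 -m creep '[{"translation":[0,0,0],"delta_rot":[0,0,0]},{"translation":[0,0,0],"delta_rot":[0,0,0]},{"translation":[0,0,0],"delta_rot":[0,0,0]},{"translation":[0,0,0],"delta_rot":[0,0,0]},{"translation":[0,0,0],"delta_rot":[0,0,0]}]' -1 30
python3 -m creep '[{"translation":[0,0,0],"delta_rot":[0,0,0]},{"translation":[0,0,0],"delta_rot":[0,0,0]},{"translation":[0,0,0],"delta_rot":[0,0,0]}]'
```

```text
time_s: 3.35
ee_pos: [613.3, 22.3, 45.8]
ee_rot: [172.5, 89.9, -2.6]
force: [0.1, 0.3, 0.5]
gripper_width: 61.0
time_s: 3.6
ee_pos: [612.9, 22.3, 45.0]
ee_rot: [71.8, 90.0, -103.3]
force: [-0.3, -0.4, -0.0]
gripper_width: 40.5
```

```bash
python3 -m creep '[{"translation":[0,0,0],"delta_rot":[0,0,0]},{"translation":[0,0,0],"delta_rot":[0,0,0]},{"translation":[0,0,0],"delta_rot":[0,0,0]}]'
python3 -m creep '[{"translation":[-0.6,-0.05,0],"delta_rot":[0,0,0]},{"translation":[-1.2,-0.1,0],"delta_rot":[0,0,0]},{"translation":[-1.2,-0.1,0],"delta_rot":[0,0,0]},{"translation":[-1.2,-0.1,0],"delta_rot":[0,0,0]},{"translation":[-1.2,-0.1,0],"delta_rot":[0,0,0]}]'
```

```text
time_s: 3.85
ee_pos: [612.9, 21.9, 44.9]
ee_rot: [83.8, 90.0, -91.3]
force: [0.3, -2.4, -0.4]
gripper_width: 23.1
time_s: 4.27
ee_pos: [559.2, 16.9, 44.9]
ee_rot: [146.7, 89.8, -28.4]
force: [4.0, -3.2, -3.2]
gripper_width: 23.2
```

```bash
python3 -m creep '[{"translation":[-1.3,-0.1,0],"delta_rot":[0,0,0]},{"translation":[-1.3,-0.1,0],"delta_rot":[0,0,0]},{"translation":[-1.3,-0.1,0],"delta_rot":[0,0,0]},{"translation":[-1.3,-0.1,0],"delta_rot":[0,0,0]},{"translation":[-1.3,-0.1,0],"delta_rot":[0,0,0]}]'
python3 -m creep '[{"translation":[-1.3,-0.1,0],"delta_rot":[0,0,0]},{"translation":[-1.3,-0.1,0],"delta_rot":[0,0,0]},{"translation":[-1.2,-0.1,0],"delta_rot":[0,0,0]},{"translation":[-0.8,-0.07,0],"delta_rot":[0,0,0]},{"translation":[-0.7,-0.06,0],"delta_rot":[0,0,0]}]'
python3 -m creep '[{"translation":[-0.3,-0.02,0],"delta_rot":[0,0,0]},{"translation":[0,0,0],"delta_rot":[0,0,0]},{"translation":[0,0,0],"delta_rot":[0,0,0]}]'
python3 - <<'E'
from h import *
st()
E
```

```text
time_s: 4.68
ee_pos: [494.4, 10.9, 44.9]
ee_rot: [128.9, 89.7, -46.2]
force: [4.6, -10.5, -5.2]
gripper_width: 23.5
time_s: 5.1
ee_pos: [441.0, 6.0, 44.9]
ee_rot: [113.1, 89.7, -61.9]
force: [4.3, -14.4, -6.8]
gripper_width: 23.3
time_s: 5.35
ee_pos: [438.6, 5.8, 44.9]
ee_rot: [115.0, 89.7, -60.0]
force: [2.8, -14.8, -6.7]
gripper_width: 23.7
{'time_s': 5.35, 'ee_pos': [438.63, 5.77, 44.9], 'ee_rot': [115.0, 89.71, -59.99], 'force': [2.82, -14.81, -6.7], 'gripper_width': 23.73, 'qpos': [-0.56, 18.52, 121.31, -0.39, 40.02, 84.73]}
```

```bash
python3 -m creep '[{"translation":[0,0,0],"delta_rot":[0,0,0]},{"translation":[0,0,0],"delta_rot":[0,0,0]},{"translation":[0,0,0],"delta_rot":[0,0,0]},{"translation":[0,0,0],"delta_rot":[0,0,0]},{"translation":[0,0,0],"delta_rot":[0,0,0]}]' 1
python3 -m creep '[{"translation":[0,0,1],"delta_rot":[0,0,0]},{"translation":[0,0,3],"delta_rot":[0,0,0]},{"translation":[0,0,4],"delta_rot":[0,0,0]},{"translation":[0,0,4],"delta_rot":[0,0,0]},{"translation":[0,0,4],"delta_rot":[0,0,0]}]'
python3 -m creep '[{"translation":[-2,-3.5,0],"delta_rot":[0,0,0]},{"translation":[-2,-3.5,0],"delta_rot":[0,0,0]},{"translation":[-2,-3.5,0],"delta_rot":[0,0,0]},{"translation":[0,-4,0],"delta_rot":[0,0,0]},{"translation":[0,-4,0],"delta_rot":[0,0,0]}]'
python3 - <<'E'
from h import *
for n in['top','side']: grab(n,n+'2.png')
p=load('top')[0];q=load('side')[0]
c=lambda p,u,v:cv2.resize(p[v-60:v+60,u-50:u+50,::-1],(400,480),interpolation=cv2.INTER_CUBIC)
cv2.imwrite('pics/k3.png',np.hstack([c(p,300,220),c(q,315,230)]))
st()
E
```

```text
time_s: 5.77
ee_pos: [437.7, 8.5, 45.0]
ee_rot: [-42.7, 90.0, 142.1]
force: [-0.5, 0.3, 0.3]
gripper_width: 53.7
time_s: 6.18
ee_pos: [437.2, 8.5, 206.7]
ee_rot: [-13.7, 90.0, 171.1]
force: [0.6, -0.0, -0.4]
gripper_width: 87.3
time_s: 6.6
ee_pos: [376.5, -177.6, 205.4]
ee_rot: [166.8, 89.9, -8.3]
force: [2.1, 0.3, -0.1]
gripper_width: 91.2
{'time_s': 6.7, 'ee_pos': [377.86, -181.23, 205.31], 'ee_rot': [114.43, 89.83, -61.09], 'force': [0.59, 0.78, 0.64], 'gripper_width': 90.86, 'qpos': [-27.12, 5.13, 110.45, -0.11, 64.28, 58.44]}
```

View pics/k3.png

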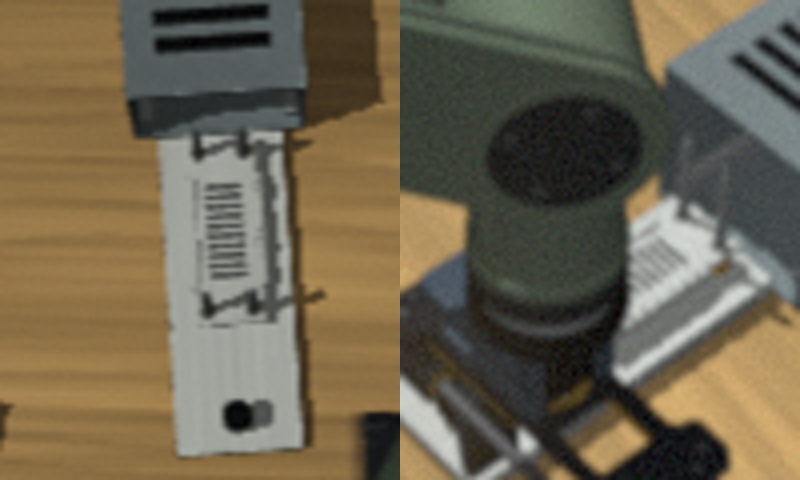

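View pics/side2.png

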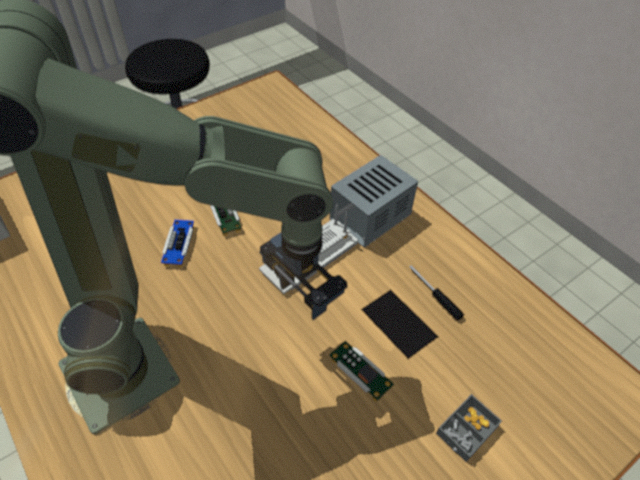

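Run:
```python
from h import *
p,d=load('top')
L,R=tray('top',p,list(range(200,258))+list(range(267,271)),(284,330),0)
for q in(L,R):
    c,dr=fit(rays('top',q,22)); dr*=np.sign(dr[0]); print(c,dr,np.degrees(np.arctan2(dr[1],dr[0])), c+dr*(588-c[0])/dr[0], c+dr*(438-c[0])/dr[0])
# front edge
g=p.mean(2);F=[]
for u in range(297,322):
    for v in range(268,282):
        if g[v,u]>130>=g[v+1,u]: F.append((u,v+(g[v,u]-130)/(g[v,u]-g[v+1,u])));break
c,dr=fit(rays('top',F,22));print('front',c,dr,np.degrees(np.arctan2(dr[0],-dr[1])))
for n,m in [('tip',[535,5+18,120])]: print(proj('top',m))
big=cv2.resize(p[190:245,285:335,::-1],(750,825),interpolation=cv2.INTER_CUBIC)[:600]
cv2.imwrite('pics/posts.png',cv2.resize(p[190:245,285:335,::-1],(540,594),interpolation=cv2.INTER_CUBIC))
```

```text
[535.58575  65.20946] [0.9954835  0.09493434] 5.4475408 [588.       70.20795] [438.        55.903187]
[550.02454  -33.322483] [0.99527085 0.09713876] 5.574431 [588.       -29.616066] [438.       -44.256115]
front [412.29492    6.463421] [ 0.11274853 -0.99362355] 6.47378
[303.60183025 228.43870893]
```

View pics/posts.png

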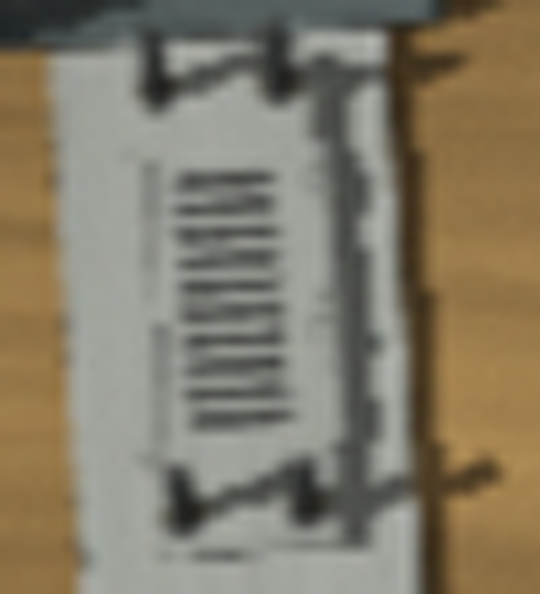

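Run:
```python
from h import *
for x,y in [(183,520),(308,510),(157,98),(280,92),(232,305),(235,300)]:
    print(ray('top',285+x/10.8-.5,190+y/10.8-.5,44).round(1))
a=np.radians(5.5);print(438.6+150*np.cos(a),5.8+150*np.sin(a))
s=readout.state();print(s['ee_pos']);R=axes();print(np.degrees(np.arctan2(R[0,1],-R[1,1])))
```

```text
[519.7  31.3  44. ]
[523.6  -5.2  44. ]
[646.5  43.1  44. ]
[649.3   6.7  44. ]
[584.4  18.9  44. ]
[585.9  18.1  44. ]
587.9094297550769 20.176862878033596
[ 377.8645436  -181.22837718  205.30741445]
4.487221828622033
```

```bash
python3 -m creep '[{"translation":[2.6,2.5,0],"delta_rot":[0,0,0.0175]},{"translation":[2.6,2.5,0],"delta_rot":[0,0,0]},{"translation":[2.6,2.5,0],"delta_rot":[0,0,0]},{"translation":[2.6,2.5,0],"delta_rot":[0,0,0]},{"translation":[2.6,2.5,0],"delta_rot":[0,0,0]}]'
python3 -m creep '[{"translation":[2.6,2.5,0],"delta_rot":[0,0,0]},{"translation":[2.6,2.5,0],"delta_rot":[0,0,0]},{"translation":[2.6,2.1,0],"delta_rot":[0,0,0]},{"translation":[0,0,0],"delta_rot":[0,0,0]},{"translation":[0,0,0],"delta_rot":[0,0,0]}]'
python3 - <<'E'
from h import *
s=readout.state();print(s['ee_pos']);R=axes();print(R.round(3),np.degrees(np.arctan2(R[0,1],-R[1,1])))
E
```

```text
time_s: 7.12
ee_pos: [508.6, -49.3, 204.9]
ee_rot: [-43.5, 90.0, 142.4]
force: [0.7, -1.3, 0.1]
gripper_width: 91.1
time_s: 7.53
ee_pos: [586.1, 21.3, 204.1]
ee_rot: [-6.5, 89.9, 179.5]
force: [-0.7, 0.4, 0.6]
gripper_width: 91.3
[586.06677705  21.33951227 204.0578542 ]
[[-0.002  0.105 -0.994]
 [ 0.    -0.994 -0.105]
 [-1.    -0.     0.002]] 6.042277768709341
```

```bash
python3 -m creep '[{"translation":[0,-0.1,-3],"delta_rot":[0,0,0]},{"translation":[0,0,-3],"delta_rot":[0,0,0]},{"translation":[0,0,-2],"delta_rot":[0,0,0]},{"translation":[0,0,0],"delta_rot":[0,0,0]},{"translation":[0,0,0],"delta_rot":[0,0,0]}]'
python3 - <<'E'
from h import *
for i in range(2):
    s=readout.state();print(s['ee_pos'],s['qpos']);R=axes();print(R[:,1],np.degrees(np.arctan2(R[0,1],-R[1,1])))
    q,_=grab('side')
cv2.imwrite('pics/k4.png',cv2.resize(q[170:270,280:420,::-1],(700,500),interpolation=cv2.INTER_CUBIC))
E
```

```text
time_s: 7.95
ee_pos: [584.5, 17.8, 124.6]
ee_rot: [-2.2, 89.8, -176.4]
force: [0.4, 0.8, 0.4]
gripper_width: 91.3
[584.4565954   17.84670026 124.598506  ] [ 6.26545197e-01  2.39325846e+01  9.68329203e+01 -9.40310206e-03
  5.93908827e+01  8.48061580e+01]
[ 1.01493472e-01 -9.94836199e-01 -1.06648098e-04] 5.825177776425409
[585.7627314   17.91998677 125.99900334] [ 6.31679645e-01  2.38706714e+01  9.67055377e+01 -8.06011762e-03
  5.93810072e+01  8.48081290e+01]
[ 1.01536384e-01 -9.94831809e-01  1.88189033e-04] 5.827649293430342
```

View pics/k4.png

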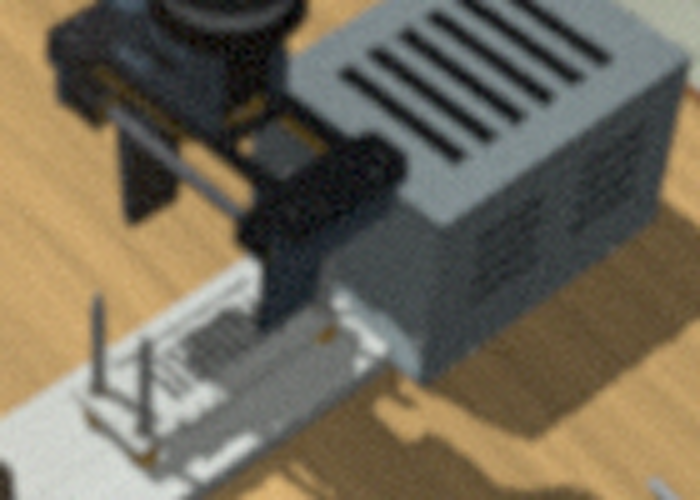

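```bash
python3 -m creep '[{"translation":[0.05,0.15,-3],"delta_rot":[0,0,-0.004]},{"translation":[0,0,-3],"delta_rot":[0,0,0]},{"translation":[0,0,-1.5],"delta_rot":[0,0,0]},{"translation":[0,0,-1.0],"delta_rot":[0,0,0]},{"translation":[0,0,0],"delta_rot":[0,0,0]}]'
python3 - <<'E'
from h import *
for i in range(3):
    s=readout.state();print(s['ee_pos']);R=axes();print(R[:,1],np.degrees(np.arctan2(R[0,1],-R[1,1])))
    q,_=grab('side')
cv2.imwrite('pics/k5.png',cv2.resize(q[170:270,280:420,::-1],(700,500),interpolation=cv2.INTER_CUBIC))
E
```

```text
time_s: 8.47
ee_pos: [586.1, 19.6, 39.5]
ee_rot: [-0.0, 89.9, -174.4]
force: [0.8, 0.2, 0.6]
gripper_width: 91.0
[586.06405107  19.62560772  39.50138189]
[ 9.79526895e-02 -9.95191072e-01 -5.90028911e-07] 5.621289384629735
[586.93430132  19.66578992  40.6620348 ]
[ 9.79356471e-02 -9.95192737e-01  1.59518574e-04] 5.620308280053886
[587.61007577  19.68165133  41.44311095]
[ 9.80030925e-02 -9.95186055e-01  3.31468647e-04] 5.624191537016913
```

View pics/k5.png

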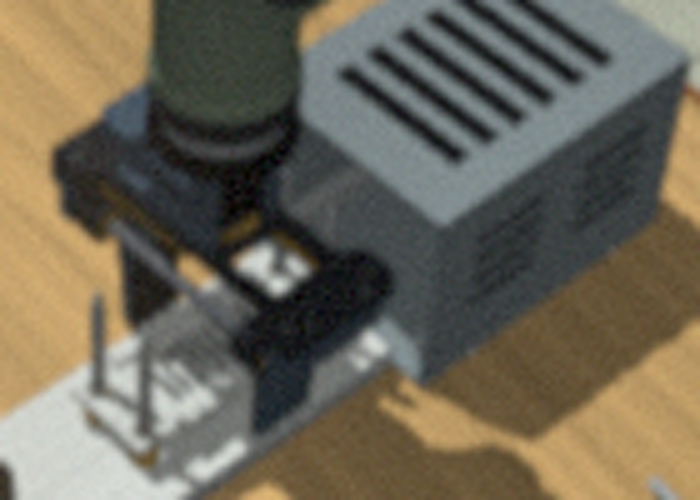

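```bash
python3 -m creep '[{"translation":[0,0,0],"delta_rot":[0,0,0]},{"translation":[0,0,0],"delta_rot":[0,0,0]},{"translation":[0,0,0],"delta_rot":[0,0,0]},{"translation":[0,0,0],"delta_rot":[0,0,0]},{"translation":[0,0,0],"delta_rot":[0,0,0]}]' -1 40
python3 -m creep '[{"translation":[0,0,0],"delta_rot":[0,0,0]},{"translation":[0,0,0],"delta_rot":[0,0,0]},{"translation":[0,0,0],"delta_rot":[0,0,0]},{"translation":[0,0,0],"delta_rot":[0,0,0]},{"translation":[0,0,0],"delta_rot":[0,0,0]}]'
python3 - <<'E'
from h import *
st();R=axes();print(R,np.degrees(np.arctan2(R[0,1],-R[1,1])))
E
```

```text
time_s: 9.03
ee_pos: [586.5, 19.7, 40.3]
ee_rot: [161.5, 90.0, -12.8]
force: [-0.4, -0.2, -0.0]
gripper_width: 60.6
time_s: 9.45
ee_pos: [586.6, 19.7, 40.2]
ee_rot: [148.5, 90.0, -25.9]
force: [-0.5, -1.4, 5.2]
gripper_width: 59.8
{'time_s': 9.45, 'ee_pos': [586.55, 19.71, 40.22], 'ee_rot': [148.48, 89.98, -25.89], 'force': [-0.49, -1.41, 5.22], 'gripper_width': 59.81, 'qpos': [0.81, 29.35, 101.96, -0.01, 48.67, 85.18]}
[[ 3.34568189e-04  9.81327921e-02 -9.95173273e-01]
 [-1.62396505e-04 -9.95173310e-01 -9.81328504e-02]
 [-9.99999931e-01  1.94444791e-04 -3.17016910e-04]] 5.631658566575791
```

```bash
python3 -m creep '[{"translation":[0,0,0.5],"delta_rot":[0,0,0]},{"translation":[0,0,1],"delta_rot":[0,0,0]},{"translation":[0,0,1.5],"delta_rot":[0,0,0]},{"translation":[0,0,1.5],"delta_rot":[0,0,0]},{"translation":[0,0,1.5],"delta_rot":[0,0,0]}]'
python3 -m creep '[{"translation":[0,0,2],"delta_rot":[0,0,0]},{"translation":[0,0,2],"delta_rot":[0,0,0]},{"translation":[0,0,2],"delta_rot":[0,0,0]},{"translation":[0,0,0.5],"delta_rot":[0,0,0]},{"translation":[0,0,0],"delta_rot":[0,0,0]}]'
python3 - <<'E'
from h import *
st();R=axes();print(R,np.degrees(np.arctan2(R[0,1],-R[1,1])))
for n in['top','side']: q,_=grab(n)
cv2.imwrite('pics/k6.png',cv2.resize(q[120:280,260:420,::-1],(600,600),interpolation=cv2.INTER_CUBIC))
p=load('top')[0].astype(int);m=(p.max(2)<45);m[:190]=0;m[245:]=0;m[:,:360]=0;m[:,440:]=0
print(rect('top',m,2))
p=load('side')[0].astype(int);m=(p.max(2)<45);m[:285]=0;m[365:]=0;m[:,:355]=0;m[:,442:]=0
print(rect('side',m,2))
E
```

```text
time_s: 9.87
ee_pos: [586.2, 19.8, 100.8]
ee_rot: [-2.4, 90.0, -176.8]
force: [-0.7, -0.2, -2.3]
gripper_width: 59.5
time_s: 10.28
ee_pos: [587.3, 19.8, 166.8]
ee_rot: [174.6, 89.8, 0.3]
force: [-0.1, 1.1, -1.0]
gripper_width: 59.5
{'time_s': 10.28, 'ee_pos': [587.34, 19.82, 166.85], 'ee_rot': [174.64, 89.78, 0.28], 'force': [-0.13, 1.06, -0.95], 'gripper_width': 59.5, 'qpos': [0.81, 21.84, 93.48, -0.0, 64.45, 85.18]}
[[ 3.92247385e-03  9.82211700e-02 -9.95156880e-01]
 [ 1.92176699e-05 -9.95164543e-01 -9.82218506e-02]
 [-9.99992307e-01  3.66148044e-04 -3.90539448e-03]] 5.636747099493487
[([395.6, 217.5], np.int32(1533), [601.9, -271.6], 167.1, 96.4, -88.5)]
[([398.9, 323.1], np.int32(2290), [602.6, -273.0], 164.6, 96.6, -89.0), ([437.8, 295.3], np.int32(75), [737.1, -276.6], 37.6, 19.8, 82.9)]
```

View pics/k6.png

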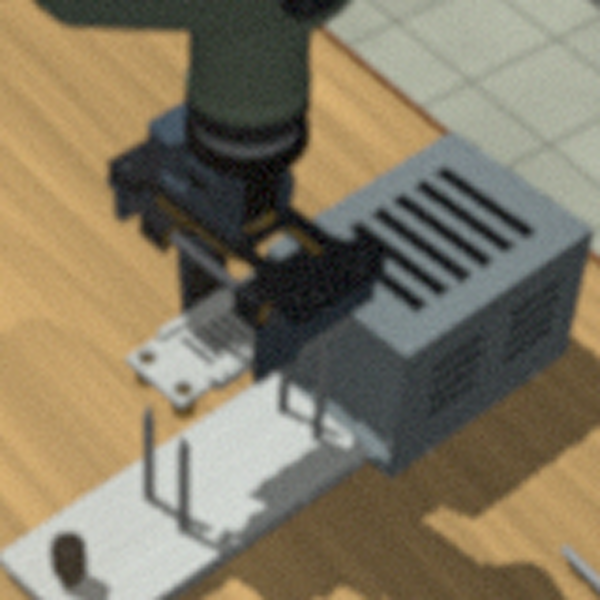

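```bash
python3 -m creep '[{"translation":[-0.5,-2.9,0],"delta_rot":[0,0,0]},{"translation":[-0.5,-2.9,0],"delta_rot":[0,0,0]},{"translation":[-0.5,-2.9,0],"delta_rot":[0,0,0]},{"translation":[-0.5,-2.9,0],"delta_rot":[0,0,0]},{"translation":[-0.5,-2.9,0],"delta_rot":[0,0,0]}]'
python3 -m creep '[{"translation":[0,0,-2.5],"delta_rot":[0,0,0]},{"translation":[0,0,-3],"delta_rot":[0,0,0]},{"translation":[0,0,-3],"delta_rot":[0,0,0]},{"translation":[0,0,-3],"delta_rot":[0,0,0]},{"translation":[0,0,-1.5],"delta_rot":[0,0,0]}]'
python3 -m creep '[{"translation":[0,0,0],"delta_rot":[0,0,0]},{"translation":[0,0,0],"delta_rot":[0,0,0]},{"translation":[0,0,0],"delta_rot":[0,0,0]}]'
```

```text
time_s: 10.8
ee_pos: [560.0, -126.2, 163.1]
ee_rot: [-18.1, 89.8, 167.6]
force: [-0.1, -0.4, -1.9]
gripper_width: 59.6
time_s: 11.22
ee_pos: [557.7, -124.5, 29.8]
ee_rot: [-18.8, 89.5, 166.8]
force: [-0.2, -0.1, -2.2]
gripper_width: 59.6
time_s: 11.47
ee_pos: [562.0, -125.4, 35.3]
ee_rot: [155.0, 90.0, -19.4]
force: [0.6, -0.2, -1.3]
gripper_width: 59.8
```

```bash
python3 -m creep '[{"translation":[0,0,-0.7],"delta_rot":[0,0,0]},{"translation":[0,0,-0.5],"delta_rot":[0,0,0]},{"translation":[0,0,-0.2],"delta_rot":[0,0,0]},{"translation":[0,0,0],"delta_rot":[0,0,0]},{"translation":[0,0,0],"delta_rot":[0,0,0]}]'
python3 -m creep '[{"translation":[0,0,-0.2],"delta_rot":[0,0,0]},{"translation":[0,0,-0.2],"delta_rot":[0,0,0]},{"translation":[0,0,0],"delta_rot":[0,0,0]},{"translation":[0,0,0],"delta_rot":[0,0,0]},{"translation":[0,0,0],"delta_rot":[0,0,0]}]'
```

```text
time_s: 11.88
ee_pos: [561.4, -125.2, 21.1]
ee_rot: [128.9, 90.0, -45.5]
force: [0.3, -0.4, -2.3]
gripper_width: 59.4
time_s: 12.3
ee_pos: [561.9, -125.4, 18.2]
ee_rot: [158.0, 89.9, -16.4]
force: [-1.5, 0.9, 6.2]
gripper_width: 59.8
```

```bash
python3 -m creep '[{"translation":[0,0,0],"delta_rot":[0,0,0]},{"translation":[0,0,0],"delta_rot":[0,0,0]},{"translation":[0,0,0],"delta_rot":[0,0,0]},{"translation":[0,0,0],"delta_rot":[0,0,0]},{"translation":[0,0,0],"delta_rot":[0,0,0]}]' 1
python3 -m creep '[{"translation":[0,0,0],"delta_rot":[0,0,0]},{"translation":[0,0,0],"delta_rot":[0,0,0]},{"translation":[0,0,2],"delta_rot":[0,0,0]},{"translation":[0,0,3],"delta_rot":[0,0,0]},{"translation":[0,0,3],"delta_rot":[0,0,0]}]'
python3 - <<'E'
from h import *
st()
E
python3 -m creep '[{"translation":[0,-4,1],"delta_rot":[0,0,0]},{"translation":[0,-4,1],"delta_rot":[0,0,0]},{"translation":[0,-4,1],"delta_rot":[0,0,0]},{"translation":[0,-4,0],"delta_rot":[0,0,0]},{"translation":[0,-4,0],"delta_rot":[0,0,0]}]'
python3 - <<'E'
from h import *
for n in['top','side']: grab(n,n+'3.png')
p=load('top')[0]
print(rect('top',green(p),22)); print(rect('side',green(load('side')[0]),22))
c=lambda p,u,v:cv2.resize(p[v-30:v+30,u-40:u+40,::-1],(400,300),interpolation=cv2.INTER_CUBIC)
q=load('side')[0]
cv2.imwrite('pics/b.png',np.vstack([np.hstack([c(p,225,262),c(p,412,267)]),np.hstack([c(q,224,212),c(q,360,370)])]))
st()
E
```

```text
time_s: 12.72
ee_pos: [561.4, -125.2, 16.8]
ee_rot: [8.9, 90.0, -165.5]
force: [-0.2, -0.6, 0.2]
gripper_width: 89.4
time_s: 13.13
ee_pos: [560.6, -125.1, 96.9]
ee_rot: [-17.4, 89.8, 168.2]
force: [-0.3, -0.5, -0.3]
gripper_width: 91.3
{'time_s': 13.13, 'ee_pos': [560.57, -125.06, 96.94], 'ee_rot': [-17.43, 89.83, 168.2], 'force': [-0.25, -0.5, -0.32], 'gripper_width': 91.35, 'qpos': [-13.72, 24.73, 100.17, -0.01, 55.27, 70.65]}
time_s: 13.55
ee_pos: [561.6, -327.2, 128.1]
ee_rot: [143.3, 89.9, -31.0]
force: [1.5, 0.2, 0.2]
gripper_width: 91.1
[([223.9, 263.2], np.int32(380), [435.5, 276.6], 147.0, 50.3, 76.4)]
[([223.0, 211.0], np.int32(245), [435.1, 280.9], 129.2, 47.2, 78.1), ([348.2, 358.8], np.int32(293), [435.1, -286.8], 73.9, 49.1, -83.0), ([377.9, 385.0], np.int32(224), [447.5, -374.8], 48.4, 37.4, 6.3)]
{'time_s': 13.65, 'ee_pos': [561.19, -331.12, 126.9], 'ee_rot': [109.87, 89.79, -64.8], 'force': [-0.9, -0.2, 0.1], 'gripper_width': 91.2, 'qpos': [-31.5, 29.17, 87.3, -0.13, 63.35, 53.23]}
```

View pics/b.png

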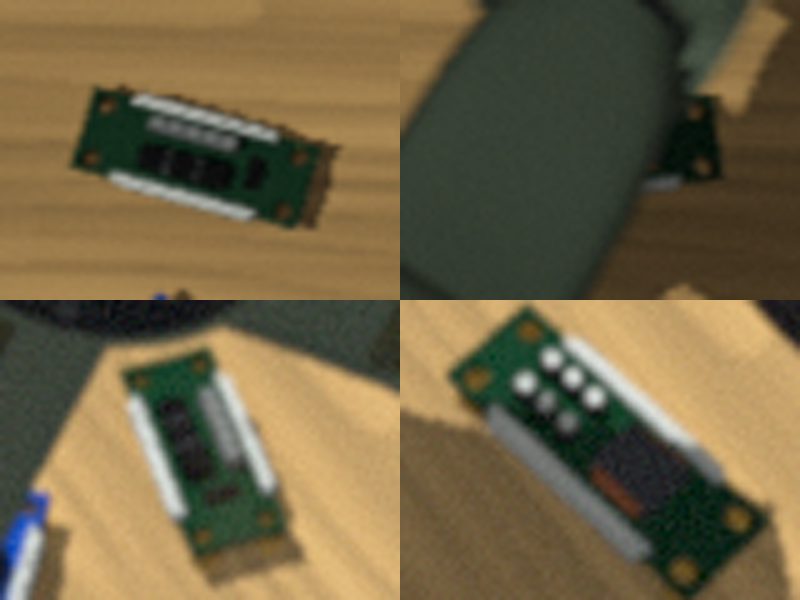

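View pics/top3.png

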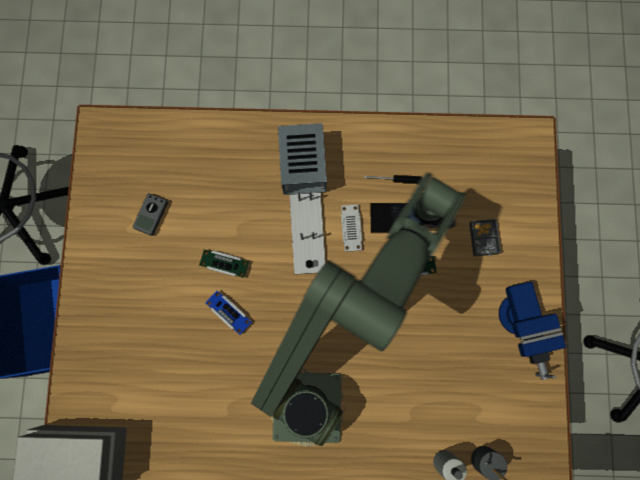

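```bash
cat >> h.py <<'E'
def holes(n,u0,v0,s,pts,z=22):
    W=np.array([ray(n,u0+(x+.5)/s-.5,v0+(y+.5)/s-.5,z)[:2] for x,y in pts])
    c=W.mean(0); a,b=W[0],W[1]; lo=(W[2]+W[3]-W[0]-W[1])/2
    print(n,'c',c.round(1),'ang',np.degrees(np.arctan2(lo[1],lo[0])).round(2),'len',np.linalg.norm(lo).round(1),'wid',np.linalg.norm(W[0]-W[1]).round(1),np.linalg.norm(W[2]-W[3]).round(1)); return c
E
python3 - <<'E'
from h import *
holes('top',375,237,5,[(81,131),(90,187),(281,110),(289,165)])
holes('side',320,340,5,[(130,30),(76,78),(338,219),(284,272)])
holes('top',185,232,5,[(107,106),(92,158),(299,158),(285,211)])
holes('side',184,182,5,[(193,68),(140,80),(266,220),(204,237)])
p=load('top')[0]
cv2.imwrite('pics/cv.png',cv2.resize(p[195:260,325:385,::-1],None,fx=9,fy=9,interpolation=cv2.INTER_CUBIC))
E
```

```text
top c [ 440.8 -320.4] ang -82.29 len 127.6 wid 36.1 35.4
side c [ 441.1 -321.9] ang -82.64 len 127.9 wid 35.5 35.6
top c [434.4 276.4] ang -103.71 len 127.9 wid 34.5 34.8
side c [434.6 274. ] ang -102.77 len 127.7 wid 30.8 34.9
```

View pics/cv.png

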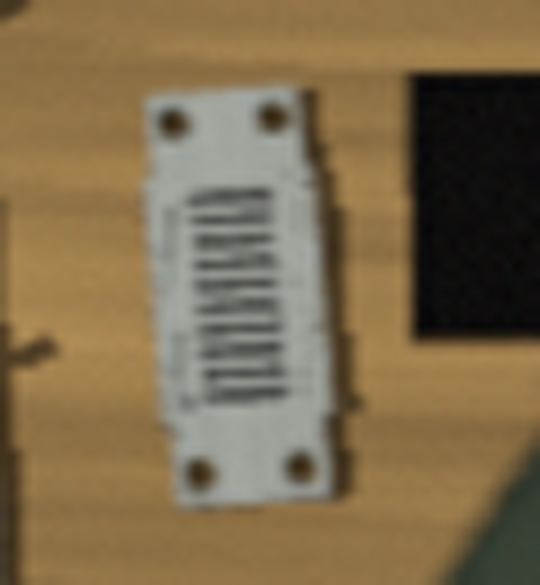

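Run:
```python
from h import *
holes('top',325,195,9,[(200,474),(302,467),(173,122),(275,118)])
```

```text
top c [ 561.7 -125.7] ang 5.33 len 127.6 wid 36.3 36.6
```

```bash
python3 -m creep '[{"translation":[-0.9,0,0],"delta_rot":[0,0,0.12]},{"translation":[-0.9,0,0],"delta_rot":[0,0,0.12]},{"translation":[-0.9,0,0],"delta_rot":[0,0,0.12]},{"translation":[-0.9,0,0],"delta_rot":[0,0,0.12]},{"translation":[-0.9,0,0],"delta_rot":[0,0,0.12]}]'
python3 -m creep '[{"translation":[-0.9,0,0],"delta_rot":[0,0,0.12]},{"translation":[-0.9,0,0],"delta_rot":[0,0,0.12]},{"translation":[-0.9,0,0],"delta_rot":[0,0,0.12]},{"translation":[-0.9,0,0],"delta_rot":[0,0,0.12]},{"translation":[-0.9,0,0],"delta_rot":[0,0,0.12]}]'
python3 -m creep '[{"translation":[-0.9,0,0],"delta_rot":[0,0,0.12]},{"translation":[-0.9,0,0],"delta_rot":[0,0,0.12]},{"translation":[-0.9,0,0],"delta_rot":[0,0,0.12]},{"translation":[0,0,0],"delta_rot":[0,0,0.046]},{"translation":[0,0,0],"delta_rot":[0,0,0]}]'
python3 -m creep '[{"translation":[0,0,0],"delta_rot":[0,0,0]},{"translation":[0,0,0],"delta_rot":[0,0,0]}]'
cat >> h.py <<'E'
def where():
    s=readout.state();R=axes();print('t',s['time_s'],'pos',np.round(s['ee_pos'],1),'a',np.degrees(np.arctan2(R[0,1],-R[1,1])).round(2),'tilt',R[:2,0].round(4),'F',np.round(s['force'],1),'w',round(float(s['gripper_width']),1),'q',np.round(s['qpos'],1))
E
python3 - <<'E'
from h import *
where()
E
```

```text
time_s: 14.07
ee_pos: [515.9, -324.3, 126.7]
ee_rot: [-91.3, 89.9, 129.1]
force: [0.4, -0.2, 0.9]
gripper_width: 91.3
time_s: 14.48
ee_pos: [470.9, -324.2, 126.8]
ee_rot: [-135.2, 90.0, 119.5]
force: [0.5, -0.5, -0.1]
gripper_width: 91.3
time_s: 14.9
ee_pos: [443.9, -324.4, 126.9]
ee_rot: [-158.6, 90.0, 119.1]
force: [-0.6, -0.7, -1.2]
gripper_width: 91.4
time_s: 15.07
ee_pos: [444.7, -324.9, 127.0]
ee_rot: [109.5, 90.0, 27.1]
force: [-0.2, -0.1, -0.2]
gripper_width: 90.8
t 15.0667 pos [ 444.7 -324.9  127. ] a 97.61 tilt [0.0002 0.0001] F [-0.2 -0.1 -0.2] w 90.8 q [-37.4  21.  101.4   0.   57.7 -45. ]
```

```bash
python3 -m creep '[{"translation":[-0.38,0.4,-2],"delta_rot":[0,0,0]},{"translation":[0,0,-3],"delta_rot":[0,0,0]},{"translation":[0,0,-3],"delta_rot":[0,0,0]},{"translation":[0,0,-1.5],"delta_rot":[0,0,0]},{"translation":[0,0,-0.5],"delta_rot":[0,0,0]}]'
python3 -m creep '[{"translation":[0,0,-0.8],"delta_rot":[0,0,0]},{"translation":[0,0,0],"delta_rot":[0,0,0]},{"translation":[0,0,0],"delta_rot":[0,0,0]},{"translation":[0,0,0],"delta_rot":[0,0,0]}]'
python3 - <<'E'
from h import *
where()
q,_=grab('side')
cv2.imwrite('pics/b1.png',cv2.resize(q[300:430,290:430,::-1],(646,600),interpolation=cv2.INTER_CUBIC))
E
```

```text
time_s: 15.48
ee_pos: [439.3, -319.8, 24.2]
ee_rot: [-136.5, 89.7, 141.2]
force: [-0.5, -0.8, 0.6]
gripper_width: 91.5
time_s: 15.82
ee_pos: [441.4, -321.8, 20.0]
ee_rot: [47.0, 89.9, -35.4]
force: [-0.5, -0.1, -0.0]
gripper_width: 91.2
t 15.8167 pos [ 441.4 -321.8   20. ] a 97.64 tilt [ 0.0019 -0.0014] F [-0.5 -0.1 -0. ] w 91.2 q [-37.3  28.  108.7   0.   43.1 -44.9]
```

View pics/b1.png

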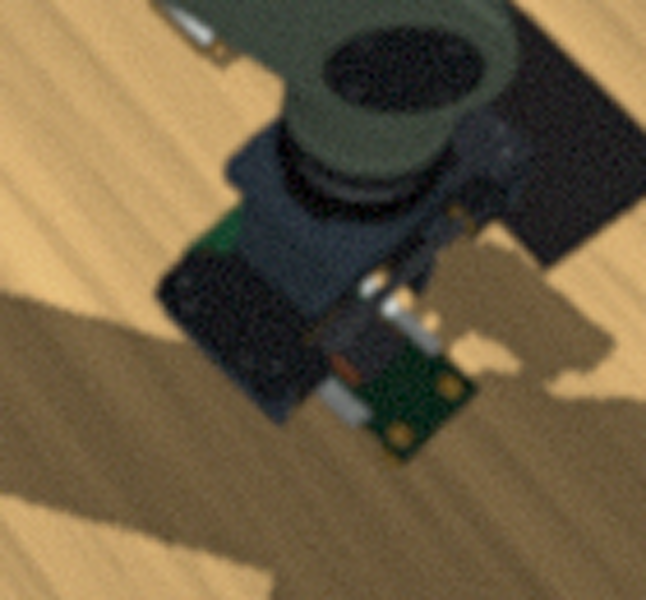

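```bash
python3 -m creep '[{"translation":[0,0.05,-0.15],"delta_rot":[0,0,0]},{"translation":[0,0,0],"delta_rot":[0,0,0]},{"translation":[0,0,0],"delta_rot":[0,0,0]},{"translation":[0,0,0],"delta_rot":[0,0,0]},{"translation":[0,0,0],"delta_rot":[0,0,0]}]' -1 40
python3 -m creep '[{"translation":[0,0,0],"delta_rot":[0,0,0]},{"translation":[0,0,0],"delta_rot":[0,0,0]},{"translation":[0,0,0],"delta_rot":[0,0,0]},{"translation":[0,0,0],"delta_rot":[0,0,0]},{"translation":[0,0,0],"delta_rot":[0,0,0]}]'
python3 - <<'E'
from h import *
where()
E
```

```text
time_s: 16.28
ee_pos: [440.7, -320.8, 17.6]
ee_rot: [58.5, 90.0, -23.9]
force: [-0.1, 0.9, -0.4]
gripper_width: 61.0
time_s: 16.7
ee_pos: [440.6, -320.8, 17.6]
ee_rot: [58.2, 90.0, -24.1]
force: [-0.6, 0.6, 2.2]
gripper_width: 59.6
t 16.7 pos [ 440.6 -320.8   17.6] a 97.65 tilt [ 0.0002 -0.0001] F [-0.6  0.6  2.2] w 59.6 q [-37.3  28.2 108.9   0.   42.9 -44.9]
```

```bash
python3 -m creep '[{"translation":[0,0,1],"delta_rot":[0,0,0]},{"translation":[0,0,3],"delta_rot":[0,0,0]},{"translation":[0,0,4],"delta_rot":[0,0,0]},{"translation":[0,0,4],"delta_rot":[0,0,0]},{"translation":[0,0,3.3],"delta_rot":[0,0,0]}]'
python3 -m creep '[{"translation":[1.12,2.6,0],"delta_rot":[0,0,-0.12]},{"translation":[1.12,2.6,0],"delta_rot":[0,0,-0.12]},{"translation":[1.12,2.6,0],"delta_rot":[0,0,-0.12]},{"translation":[1.12,2.6,0],"delta_rot":[0,0,-0.12]},{"translation":[1.12,2.6,0],"delta_rot":[0,0,-0.12]}]'
python3 -m creep '[{"translation":[1.12,2.6,0],"delta_rot":[0,0,-0.12]},{"translation":[1.12,2.6,0],"delta_rot":[0,0,-0.12]},{"translation":[1.12,2.6,0],"delta_rot":[0,0,-0.12]},{"translation":[1.12,2.6,0],"delta_rot":[0,0,-0.12]},{"translation":[1.12,2.6,0],"delta_rot":[0,0,-0.12]}]'
python3 -m creep '[{"translation":[1.12,2.6,0],"delta_rot":[0,0,-0.12]},{"translation":[1.12,2.6,0],"delta_rot":[0,0,-0.12]},{"translation":[1.12,2.6,0],"delta_rot":[0,0,-0.12]},{"translation":[0,0,0],"delta_rot":[0,0,-0.046]},{"translation":[0,0,0],"delta_rot":[0,0,0]}]'
python3 -m creep '[{"translation":[0,0,0],"delta_rot":[0,0,0]},{"translation":[0,0,0],"delta_rot":[0,0,0]}]'
python3 - <<'E'
from h import *
where()
for n in['top','side']: grab(n,n+'4.png')
p=load('top')[0];q=load('side')[0]
cv2.imwrite('pics/b2.png',np.hstack([cv2.resize(p[180:255,275:335,::-1],(400,500),interpolation=cv2.INTER_CUBIC),cv2.resize(q[150:275,260:360,::-1],(400,500),interpolation=cv2.INTER_CUBIC)]))
E
```

```text
time_s: 17.12
ee_pos: [440.7, -320.8, 173.4]
ee_rot: [47.9, 89.9, -34.5]
force: [0.1, -0.6, -1.8]
gripper_width: 59.7
time_s: 17.53
ee_pos: [496.5, -189.4, 170.8]
ee_rot: [-89.8, 90.0, 153.1]
force: [0.3, 0.3, -1.3]
gripper_width: 59.6
time_s: 17.95
ee_pos: [552.5, -59.3, 170.7]
ee_rot: [-22.0, 90.0, -173.4]
force: [-0.1, -0.4, -1.9]
gripper_width: 59.3
time_s: 18.37
ee_pos: [586.2, 18.7, 170.3]
ee_rot: [8.0, 89.9, -166.2]
force: [0.2, -0.1, -2.3]
gripper_width: 59.3
time_s: 18.53
ee_pos: [585.7, 16.7, 170.5]
ee_rot: [19.0, 90.0, -155.3]
force: [0.4, -0.0, -2.5]
gripper_width: 59.5
t 18.5333 pos [585.7  16.7 170.5] a 5.66 tilt [-0.0008 -0.0003] F [ 0.4 -0.  -2.5] w 59.5 q [ 0.5 21.6 93.2 -0.  65.2 84.9]
```

View pics/b2.png

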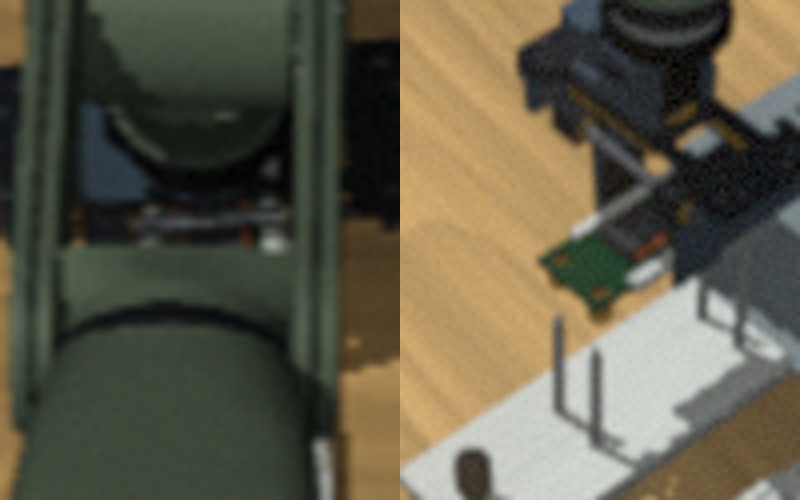

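Run:
```python
from h import *
def pt(x,y,z,n='side',u0=260,v0=150,s=4): return ray(n,u0+(x+.5)/s-.5,v0+(y+.5)/s-.5,z)[:2]
a=np.array([pt(158,316,120),pt(196,349,120)]); b=np.array([pt(162,259,174.9),pt(200,294,174.9)])
print(a.round(1),a.mean(0),b.round(1),b.mean(0))
t=np.radians(5.63);X=np.array([np.cos(t),np.sin(t)])
print('tray mid',a.mean(0)+64*X,'board mid',b.mean(0)+64*X)
q=load('side')[0];cv2.imwrite('pics/b3.png',cv2.resize(q[195:265,285:335,::-1],None,fx=10,fy=8.5,interpolation=cv2.INTER_CUBIC))
```

```text
[[521.1  28.8]
 [524.6  -6.7]] [522.88960557  11.06135823] [[522.1  25.2]
 [524.2 -10.9]] [523.12726106   7.16602024]
tray mid [586.5808804   17.34001335] board mid [586.81853589  13.44467536]
```

View pics/b3.png

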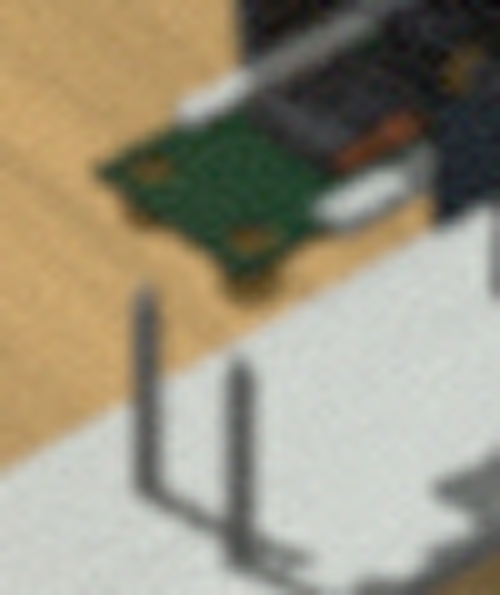

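```bash
python3 -m creep '[{"translation":[0.05,0.32,0],"delta_rot":[0,0,0]},{"translation":[0,0,-1],"delta_rot":[0,0,0]},{"translation":[0,0,-1],"delta_rot":[0,0,0]},{"translation":[0,0,-0.8],"delta_rot":[0,0,0]},{"translation":[0,0,0],"delta_rot":[0,0,0]}]'
python3 -m creep '[{"translation":[0,0,0],"delta_rot":[0,0,0]},{"translation":[0,0,0],"delta_rot":[0,0,0]}]'
python3 - <<'E'
from h import *
where()
q,_=grab('side')
cv2.imwrite('pics/b4.png',cv2.resize(q[195:265,285:345,::-1],None,fx=8,fy=8,interpolation=cv2.INTER_CUBIC))
E
```

```text
time_s: 19.05
ee_pos: [584.9, 20.3, 139.6]
ee_rot: [-3.3, 89.7, -177.7]
force: [-0.8, 0.0, -2.4]
gripper_width: 59.6
time_s: 19.22
ee_pos: [586.9, 20.4, 142.3]
ee_rot: [60.8, 90.0, -113.6]
force: [0.7, -0.5, -2.3]
gripper_width: 59.4
t 19.2167 pos [586.9  20.4 142.3] a 5.63 tilt [-0.     -0.0001] F [ 0.7 -0.5 -2.3] w 59.4 q [ 0.9 23.1 95.3 -0.  61.6 85.2]
```

View pics/b4.png

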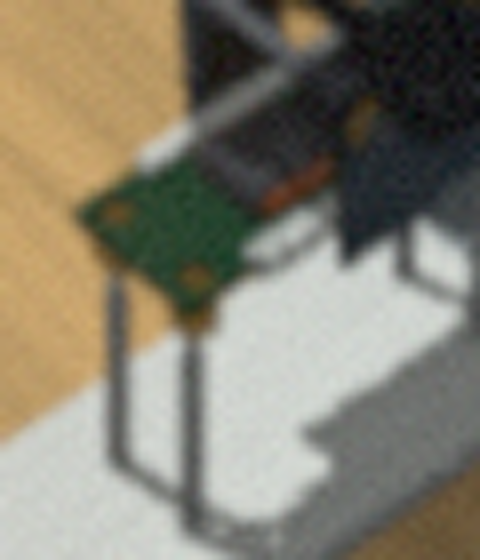

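```bash
python3 -m creep '[{"translation":[0,-0.04,-0.5],"delta_rot":[0,0,0]},{"translation":[0,0,-0.5],"delta_rot":[0,0,0]},{"translation":[0,0,-0.5],"delta_rot":[0,0,0]},{"translation":[0,0,-0.3],"delta_rot":[0,0,0]},{"translation":[0,0,0],"delta_rot":[0,0,0]}]'
python3 -m creep '[{"translation":[0,0,-0.3],"delta_rot":[0,0,0]},{"translation":[0,0,-0.3],"delta_rot":[0,0,0]},{"translation":[0,0,0],"delta_rot":[0,0,0]},{"translation":[0,0,0],"delta_rot":[0,0,0]}]'
python3 - <<'E'
from h import *
where()
q,_=grab('side')
cv2.imwrite('pics/b5.png',cv2.resize(q[195:265,285:345,::-1],None,fx=8,fy=8,interpolation=cv2.INTER_CUBIC))
E
```

```text
time_s: 19.68
ee_pos: [586.1, 20.0, 123.4]
ee_rot: [-1.8, 89.9, -176.1]
force: [-0.6, 0.1, -1.8]
gripper_width: 60.0
time_s: 20.02
ee_pos: [586.6, 20.0, 118.3]
ee_rot: [14.4, 90.0, -160.0]
force: [0.5, 0.6, -2.0]
gripper_width: 59.6
t 20.0167 pos [586.6  20.  118.3] a 5.63 tilt [-0.0003 -0.0001] F [ 0.5  0.6 -2. ] w 59.6 q [ 0.8 24.4 97.1 -0.  58.5 85.2]
```

View pics/b5.png

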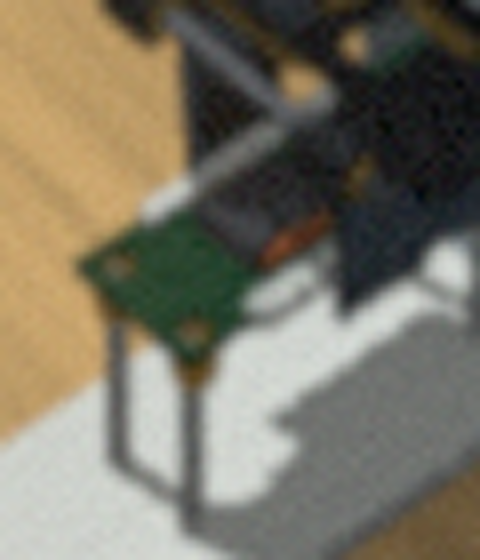

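```bash
python3 -m creep '[{"translation":[0,0,-0.8],"delta_rot":[0,0,0]},{"translation":[0,0,-0.8],"delta_rot":[0,0,0]},{"translation":[0,0,-0.8],"delta_rot":[0,0,0]},{"translation":[0,0,-0.8],"delta_rot":[0,0,0]},{"translation":[0,0,-0.8],"delta_rot":[0,0,0]}]'
python3 -m creep '[{"translation":[0,0,-0.8],"delta_rot":[0,0,0]},{"translation":[0,0,-0.8],"delta_rot":[0,0,0]},{"translation":[0,0,-0.8],"delta_rot":[0,0,0]},{"translation":[0,0,-0.6],"delta_rot":[0,0,0]},{"translation":[0,0,-0.3],"delta_rot":[0,0,0]}]'
python3 -m creep '[{"translation":[0,0,0],"delta_rot":[0,0,0]},{"translation":[0,0,0],"delta_rot":[0,0,0]}]'
python3 - <<'E'
from h import *
where()
E
```

```text
time_s: 20.48
ee_pos: [586.5, 20.1, 77.2]
ee_rot: [0.3, 90.0, -174.1]
force: [-0.3, -0.8, -2.8]
gripper_width: 59.4
time_s: 20.9
ee_pos: [586.2, 20.0, 44.3]
ee_rot: [-2.4, 89.9, -176.7]
force: [-0.4, -0.3, -1.9]
gripper_width: 59.6
time_s: 21.07
ee_pos: [586.9, 20.0, 45.5]
ee_rot: [148.9, 90.0, -25.4]
force: [0.8, 0.1, -2.2]
gripper_width: 59.7
t 21.0667 pos [586.9  20.   45.5] a 5.63 tilt [ 0.0002 -0.0001] F [ 0.8  0.1 -2.2] w 59.7 q [  0.8  29.  101.6  -0.   49.4  85.2]
```

```bash
python3 -m creep '[{"translation":[0,0,-0.3],"delta_rot":[0,0,0]},{"translation":[0,0,-0.2],"delta_rot":[0,0,0]},{"translation":[0,0,-0.1],"delta_rot":[0,0,0]},{"translation":[0,0,0],"delta_rot":[0,0,0]},{"translation":[0,0,0],"delta_rot":[0,0,0]}]'
python3 -m creep '[{"translation":[0,0,-0.1],"delta_rot":[0,0,0]},{"translation":[0,0,0],"delta_rot":[0,0,0]},{"translation":[0,0,0],"delta_rot":[0,0,0]}]'
python3 - <<'E'
from h import *
where()
E
```

```text
time_s: 21.48
ee_pos: [586.8, 20.0, 39.6]
ee_rot: [161.1, 90.0, -13.3]
force: [-0.3, -0.0, -1.5]
gripper_width: 59.6
time_s: 21.73
ee_pos: [587.2, 20.1, 39.6]
ee_rot: [174.3, 89.9, -0.1]
force: [-2.0, -0.3, 5.7]
gripper_width: 59.8
t 21.7333 pos [587.2  20.1  39.6] a 5.63 tilt [ 0.0015 -0.    ] F [-2.  -0.3  5.7] w 59.8 q [  0.8  29.4 102.   -0.   48.5  85.2]
```

```bash
python3 -m creep '[{"translation":[0,0,0],"delta_rot":[0,0,0]},{"translation":[0,0,0],"delta_rot":[0,0,0]},{"translation":[0,0,0],"delta_rot":[0,0,0]},{"translation":[0,0,0],"delta_rot":[0,0,0]},{"translation":[0,0,0],"delta_rot":[0,0,0]}]' 1
python3 -m creep '[{"translation":[0,0,0],"delta_rot":[0,0,0]},{"translation":[0,0,0],"delta_rot":[0,0,0]},{"translation":[0,0,2],"delta_rot":[0,0,0]},{"translation":[0,0,4],"delta_rot":[0,0,0]},{"translation":[0,0,4],"delta_rot":[0,0,0]}]'
python3 -m creep '[{"translation":[0,0,3],"delta_rot":[0,0,0]},{"translation":[-1.52,2.56,0],"delta_rot":[0,0,0.12]},{"translation":[-1.52,2.56,0],"delta_rot":[0,0,0.12]},{"translation":[-1.52,2.56,0],"delta_rot":[0,0,0.12]},{"translation":[-1.52,2.56,0],"delta_rot":[0,0,0.12]}]'
python3 -m creep '[{"translation":[-1.52,2.56,0],"delta_rot":[0,0,0.12]},{"translation":[-1.52,2.56,0],"delta_rot":[0,0,0.12]},{"translation":[-1.52,2.56,0],"delta_rot":[0,0,0.12]},{"translation":[-1.52,2.56,0],"delta_rot":[0,0,0.12]},{"translation":[-1.52,2.56,0],"delta_rot":[0,0,0.12]}]'
python3 -m creep '[{"translation":[-1.52,2.56,0],"delta_rot":[0,0,0.12]},{"translation":[0,0,0],"delta_rot":[0,0,0.037]},{"translation":[0,0,0],"delta_rot":[0,0,0]},{"translation":[0,0,0],"delta_rot":[0,0,0]}]'
python3 - <<'E'
from h import *
where()
for n in['top','side']: grab(n,n+'5.png')
p=load('top')[0];q=load('side')[0]
cv2.imwrite('pics/b6.png',np.hstack([cv2.resize(p[180:280,275:355,::-1],(400,500),interpolation=cv2.INTER_CUBIC),cv2.resize(q[170:295,265:365,::-1],(400,500),interpolation=cv2.INTER_CUBIC)]))
E
```

```text
time_s: 22.15
ee_pos: [586.7, 20.0, 38.3]
ee_rot: [16.4, 90.0, -158.0]
force: [-0.1, 0.0, -0.7]
gripper_width: 89.3
time_s: 22.57
ee_pos: [585.4, 20.0, 138.1]
ee_rot: [-3.7, 89.7, -178.1]
force: [1.0, -0.4, 0.4]
gripper_width: 91.2
time_s: 22.98
ee_pos: [525.2, 123.3, 168.8]
ee_rot: [159.8, 90.0, 13.3]
force: [0.2, -0.1, 0.6]
gripper_width: 91.4
time_s: 23.4
ee_pos: [449.0, 251.5, 168.6]
ee_rot: [126.3, 90.0, 14.1]
force: [-0.1, 1.1, -0.1]
gripper_width: 91.3
time_s: 23.73
ee_pos: [434.6, 276.1, 168.5]
ee_rot: [50.9, 90.0, -52.7]
force: [0.4, -0.3, 0.2]
gripper_width: 91.6
t 23.7333 pos [434.6 276.1 168.5] a 76.48 tilt [ 0.0002 -0.0003] F [ 0.4 -0.3  0.2] w 91.6 q [ 31.2  15.7 102.7  -0.   61.7  44.7]
```

View pics/b6.png

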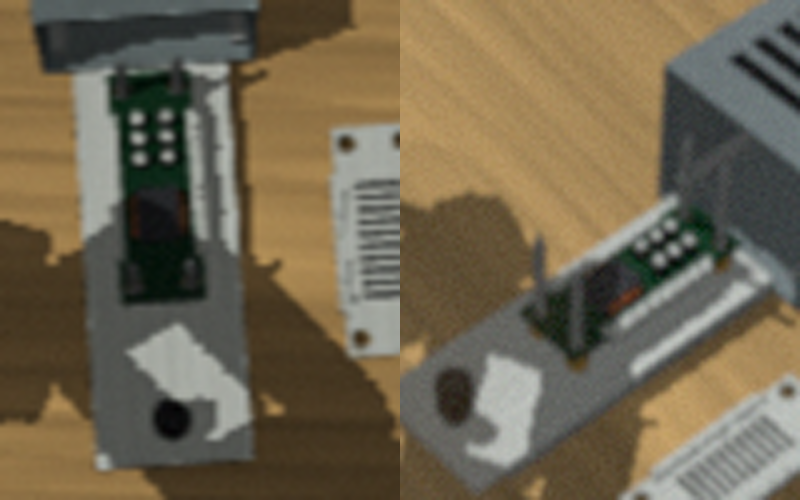

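View pics/side5.png

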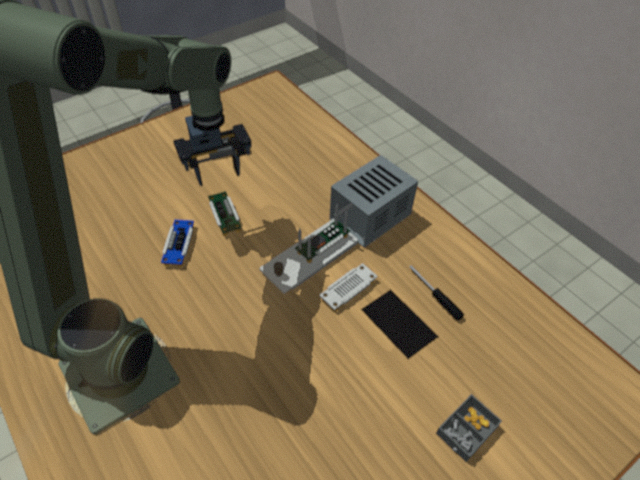

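```bash
python3 - <<'E'
from h import *
p=load('top')[0].astype(int)
m=(p[...,2]>p[...,0]+40);m[:270]=0;m[350:]=0;m[:,:195]=0;m[:,265:]=0
print(rect('top',m,22))
ys,xs=np.nonzero(m);i=ys.argmin();print(ray('top',xs[i],ys[i],22))
E
python3 -m creep '[{"translation":[0,0.02,-3],"delta_rot":[0,0,0]},{"translation":[0,0,-3],"delta_rot":[0,0,0]},{"translation":[0,0,-3],"delta_rot":[0,0,0]},{"translation":[0,0,-1.5],"delta_rot":[0,0,0]},{"translation":[0,0,0],"delta_rot":[0,0,0]}]'
python3 - <<'E'
from h import *
where()
q,_=grab('side')
cv2.imwrite('pics/b7.png',cv2.resize(q[130:260,160:300,::-1],(646,600),interpolation=cv2.INTER_CUBIC))
E
```

```text
[]
time_s: 24.25
ee_pos: [432.9, 274.0, 60.2]
ee_rot: [-43.9, 89.6, -147.6]
force: [0.0, -0.3, -0.2]
gripper_width: 91.3
t 24.25 pos [432.9 274.   60.2] a 76.38 tilt [-0.0065 -0.0041] F [ 0.  -0.3 -0.2] w 91.3 q [ 31.1  22.7 110.6  -0.   47.1  44.7]Traceback (most recent call last):
  File "<stdin>", line 5, in <module>
ValueError: attempt to get argmin of an empty sequence
```

View pics/b7.png

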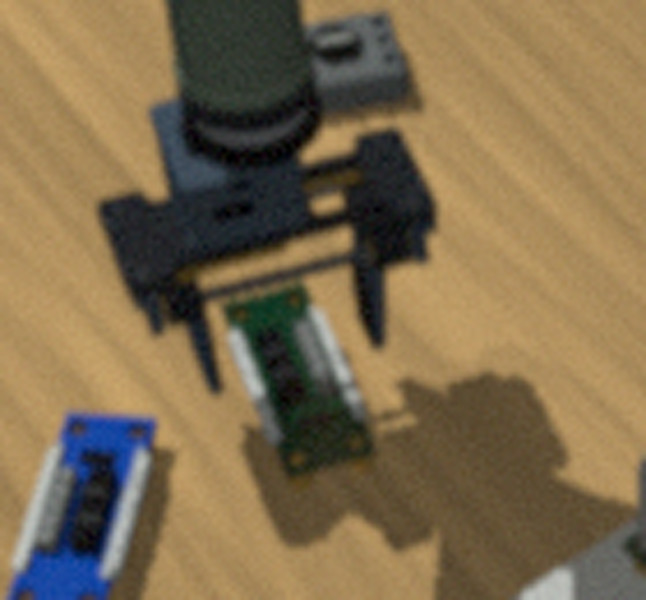

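```bash
python3 -m creep '[{"translation":[0,0,-2],"delta_rot":[0,0,0]},{"translation":[0,0,-1.5],"delta_rot":[0,0,0]},{"translation":[0,0,-0.7],"delta_rot":[0,0,0]},{"translation":[0,0,0],"delta_rot":[0,0,0]},{"translation":[0,0,0],"delta_rot":[0,0,0]}]'
python3 -m creep '[{"translation":[0,0,0],"delta_rot":[0,0,0]},{"translation":[0,0,0],"delta_rot":[0,0,0]}]'
python3 - <<'E'
from h import *
where()
q,_=grab('side')
cv2.imwrite('pics/b8.png',cv2.resize(q[150:250,170:280,::-1],(660,600),interpolation=cv2.INTER_CUBIC))
E
```

```text
time_s: 24.72
ee_pos: [435.6, 276.5, 22.4]
ee_rot: [133.7, 89.9, 30.2]
force: [-0.0, 0.4, 0.5]
gripper_width: 91.4
time_s: 24.88
ee_pos: [435.5, 276.7, 22.6]
ee_rot: [133.1, 89.9, 29.6]
force: [1.3, -0.1, 0.2]
gripper_width: 91.1
t 24.8833 pos [435.5 276.7  22.6] a 76.5 tilt [0.0021 0.0012] F [ 1.3 -0.1  0.2] w 91.1 q [ 31.2  25.8 112.7  -0.   41.4  44.7]
```

View pics/b8.png

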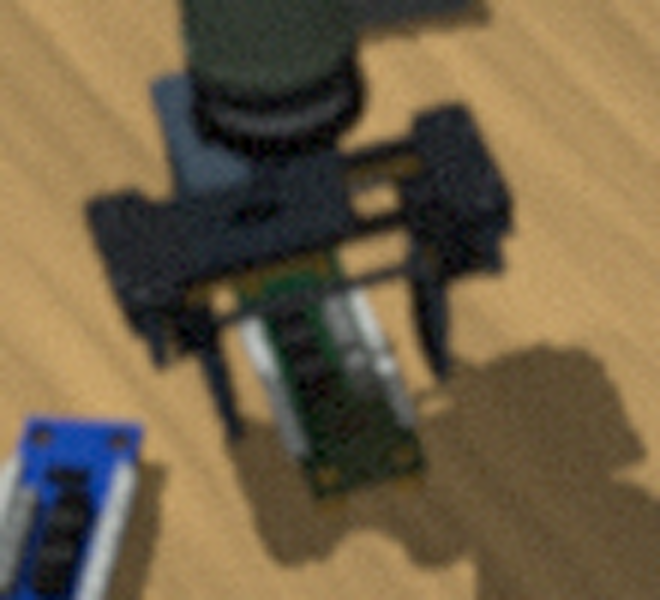

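```bash
python3 -m creep '[{"translation":[-0.03,-0.02,-0.4],"delta_rot":[0,0,0]},{"translation":[0,0,0],"delta_rot":[0,0,0]},{"translation":[0,0,0],"delta_rot":[0,0,0]},{"translation":[0,0,0],"delta_rot":[0,0,0]},{"translation":[0,0,0],"delta_rot":[0,0,0]}]' -1 40
python3 -m creep '[{"translation":[0,0,0],"delta_rot":[0,0,0]},{"translation":[0,0,0],"delta_rot":[0,0,0]},{"translation":[0,0,0],"delta_rot":[0,0,0]},{"translation":[0,0,0],"delta_rot":[0,0,0]},{"translation":[0,0,0],"delta_rot":[0,0,0]}]'
python3 - <<'E'
from h import *
where()
E
```

```text
time_s: 25.35
ee_pos: [434.4, 276.1, 17.5]
ee_rot: [88.8, 90.0, -14.7]
force: [0.9, -0.1, -0.9]
gripper_width: 60.7
time_s: 25.77
ee_pos: [434.5, 276.1, 17.5]
ee_rot: [112.6, 90.0, 9.1]
force: [-0.6, 0.3, -0.2]
gripper_width: 59.4
t 25.7667 pos [434.5 276.1  17.5] a 76.51 tilt [0.0002 0.    ] F [-0.6  0.3 -0.2] w 59.4 q [ 31.2  26.2 113.   -0.   40.8  44.7]
```

```bash
python3 -m creep '[{"translation":[0,0,1],"delta_rot":[0,0,0]},{"translation":[0,0,3],"delta_rot":[0,0,0]},{"translation":[0,0,4],"delta_rot":[0,0,0]},{"translation":[0,0,4],"delta_rot":[0,0,0]},{"translation":[0,0,3.3],"delta_rot":[0,0,0]}]'
python3 -m creep '[{"translation":[1.52,-2.56,0],"delta_rot":[0,0,-0.12]},{"translation":[1.52,-2.56,0],"delta_rot":[0,0,-0.12]},{"translation":[1.52,-2.56,0],"delta_rot":[0,0,-0.12]},{"translation":[1.52,-2.56,0],"delta_rot":[0,0,-0.12]},{"translation":[1.52,-2.56,0],"delta_rot":[0,0,-0.12]}]'
python3 -m creep '[{"translation":[1.52,-2.56,0],"delta_rot":[0,0,-0.12]},{"translation":[1.52,-2.56,0],"delta_rot":[0,0,-0.12]},{"translation":[1.52,-2.56,0],"delta_rot":[0,0,-0.12]},{"translation":[1.52,-2.56,0],"delta_rot":[0,0,-0.12]},{"translation":[1.52,-2.56,0],"delta_rot":[0,0,-0.12]}]'
python3 -m creep '[{"translation":[0,0,0],"delta_rot":[0,0,-0.037]},{"translation":[0,0,0],"delta_rot":[0,0,0]},{"translation":[0,0,0],"delta_rot":[0,0,0]},{"translation":[0,0,0],"delta_rot":[0,0,0]}]'
python3 - <<'E'
from h import *
where()
q,_=grab('side')
cv2.imwrite('pics/b9.png',cv2.resize(q[195:265,285:345,::-1],None,fx=8,fy=8,interpolation=cv2.INTER_CUBIC))
E
```

```text
time_s: 26.18
ee_pos: [434.5, 276.1, 173.7]
ee_rot: [133.9, 89.9, 30.4]
force: [0.6, -0.3, -1.3]
gripper_width: 59.6
time_s: 26.6
ee_pos: [510.5, 146.8, 171.2]
ee_rot: [140.4, 90.0, 2.2]
force: [-0.1, 0.3, -1.8]
gripper_width: 59.8
time_s: 27.02
ee_pos: [586.6, 18.7, 171.0]
ee_rot: [-10.7, 90.0, 176.7]
force: [0.4, 0.5, -1.2]
gripper_width: 59.4
time_s: 27.35
ee_pos: [585.7, 20.7, 170.6]
ee_rot: [-21.7, 90.0, 164.0]
force: [-0.3, -0.4, -1.7]
gripper_width: 59.8
t 27.35 pos [585.7  20.7 170.6] a 5.72 tilt [-0.0007  0.0002] F [-0.3 -0.4 -1.7] w 59.8 q [ 0.9 21.7 93.2  0.  65.2 85.2]
```

View pics/b9.png

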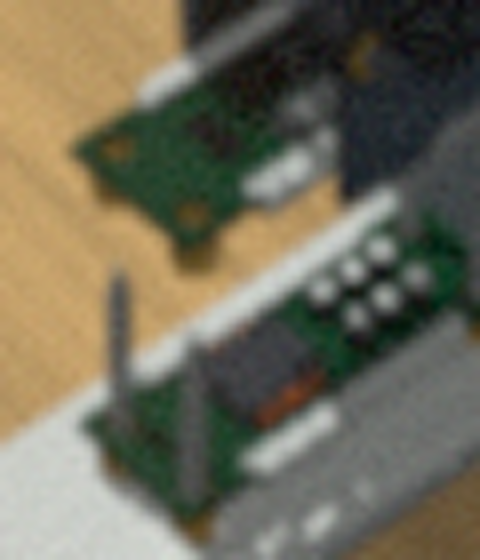

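```bash
python3 - <<'E'
from h import *
def pt(x,y,z): return ray('side',285+(x+.5)/8-.5,195+(y+.5)/8-.5,z)[:2]
a=np.array([pt(119,272,120),pt(194,338,120)]); b=np.array([pt(116,146,175),pt(193,214,175)])
print(a.round(1),b.round(1),(a-b).round(1))
E
python3 -m creep '[{"translation":[0.05,-0.07,0],"delta_rot":[0,0,0]},{"translation":[0,0,-1],"delta_rot":[0,0,0]},{"translation":[0,0,-1],"delta_rot":[0,0,0]},{"translation":[0,0,-0.8],"delta_rot":[0,0,0]},{"translation":[0,0,0],"delta_rot":[0,0,0]}]'
python3 -m creep '[{"translation":[0,0,0],"delta_rot":[0,0,0]},{"translation":[0,0,0],"delta_rot":[0,0,0]}]'
python3 - <<'E'
from h import *
where()
q,_=grab('side')
cv2.imwrite('pics/b10.png',cv2.resize(q[195:265,285:345,::-1],None,fx=8,fy=8,interpolation=cv2.INTER_CUBIC))
E
```

```text
[[521.9  28.6]
 [525.1  -6.8]] [[522.9  30.8]
 [525.7  -5. ]] [[-1.  -2.3]
 [-0.6 -1.8]]
time_s: 27.82
ee_pos: [585.1, 19.5, 139.6]
ee_rot: [-3.5, 89.7, -177.9]
force: [-0.7, -0.2, -2.2]
gripper_width: 59.6
time_s: 27.98
ee_pos: [587.1, 19.4, 142.3]
ee_rot: [30.8, 90.0, -143.6]
force: [-0.3, 0.1, -1.4]
gripper_width: 59.4
t 27.9833 pos [587.1  19.4 142.3] a 5.64 tilt [-0.0001 -0.0001] F [-0.3  0.1 -1.4] w 59.4 q [ 0.8 23.1 95.3 -0.  61.6 85.1]
```

View pics/b10.png

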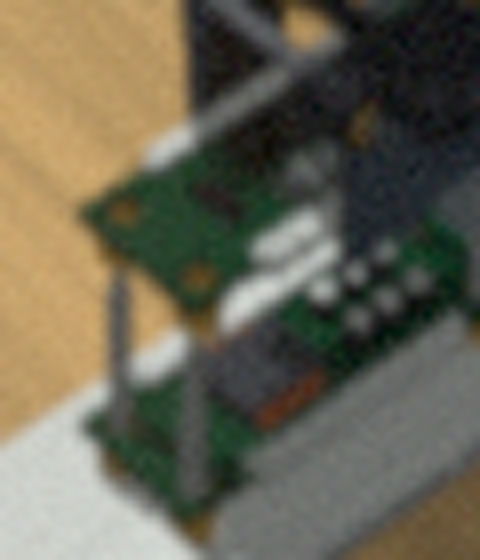

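Run:
```python
from h import *
def pt(x,y,z): return ray('side',285+(x+.5)/8-.5,195+(y+.5)/8-.5,z)[:2]
for h in ([(117,212),(193,275)],[(123,210),(200,276)]): print(np.array([pt(x,y,146.7) for x,y in h]).round(1))
```

```text
[[522.2  29.7]
 [526.2  -4.6]]
[[524.2  29.3]
 [527.6  -6.2]]
```

```bash
python3 -m creep '[{"translation":[-0.15,0,-0.4],"delta_rot":[0,0,0]},{"translation":[0,0,-0.4],"delta_rot":[0,0,0]},{"translation":[0,0,-0.4],"delta_rot":[0,0,0]},{"translation":[0,0,-0.2],"delta_rot":[0,0,0]},{"translation":[0,0,0],"delta_rot":[0,0,0]}]'
python3 -m creep '[{"translation":[0,0,-0.3],"delta_rot":[0,0,0]},{"translation":[0,0,-0.3],"delta_rot":[0,0,0]},{"translation":[0,0,-0.3],"delta_rot":[0,0,0]},{"translation":[0,0,0],"delta_rot":[0,0,0]},{"translation":[0,0,0],"delta_rot":[0,0,0]}]'
python3 - <<'E'
from h import *
where()
q,_=grab('side')
cv2.imwrite('pics/b11.png',cv2.resize(q[195:265,285:345,::-1],None,fx=8,fy=8,interpolation=cv2.INTER_CUBIC))
E
```

```text
time_s: 28.45
ee_pos: [585.0, 19.3, 127.7]
ee_rot: [-0.7, 89.9, -175.0]
force: [-1.0, -0.4, -1.2]
gripper_width: 59.5
time_s: 28.87
ee_pos: [585.3, 19.4, 119.2]
ee_rot: [5.0, 90.0, -169.3]
force: [-0.4, 1.3, -1.9]
gripper_width: 59.7
t 28.8667 pos [585.3  19.4 119.2] a 5.63 tilt [-0.0006 -0.0001] F [-0.4  1.3 -1.9] w 59.7 q [ 0.8 24.2 97.2 -0.  58.6 85.1]
```

View pics/b11.png

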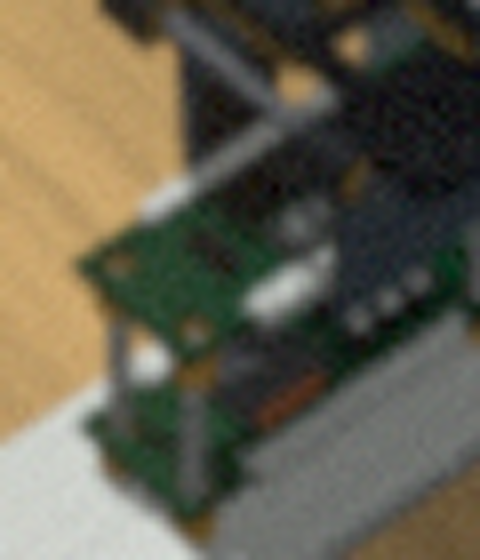

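```bash
python3 -m creep '[{"translation":[0,0,-0.6],"delta_rot":[0,0,0]},{"translation":[0,0,-0.7],"delta_rot":[0,0,0]},{"translation":[0,0,-0.8],"delta_rot":[0,0,0]},{"translation":[0,0,-0.8],"delta_rot":[0,0,0]},{"translation":[0,0,-0.8],"delta_rot":[0,0,0]}]'
python3 -m creep '[{"translation":[0,0,-0.8],"delta_rot":[0,0,0]},{"translation":[0,0,-0.5],"delta_rot":[0,0,0]},{"translation":[0,0,0],"delta_rot":[0,0,0]},{"translation":[0,0,0],"delta_rot":[0,0,0]},{"translation":[0,0,0],"delta_rot":[0,0,0]}]'
python3 - <<'E'
from h import *
where()
E
```

```text
time_s: 29.33
ee_pos: [585.0, 19.4, 81.2]
ee_rot: [0.4, 89.9, -173.9]
force: [0.7, -0.5, -2.0]
gripper_width: 59.4
time_s: 29.75
ee_pos: [585.8, 19.4, 69.7]
ee_rot: [168.2, 90.0, -6.2]
force: [-0.8, -0.2, -1.5]
gripper_width: 59.7
t 29.75 pos [585.8  19.4  69.7] a 5.63 tilt [ 0.0008 -0.0001] F [-0.8 -0.2 -1.5] w 59.7 q [  0.8  27.3 100.4  -0.   52.3  85.1]
```

```bash
python3 -m creep '[{"translation":[0,0,-0.4],"delta_rot":[0,0,0]},{"translation":[0,0,-0.3],"delta_rot":[0,0,0]},{"translation":[0,0,-0.1],"delta_rot":[0,0,0]},{"translation":[0,0,0],"delta_rot":[0,0,0]},{"translation":[0,0,0],"delta_rot":[0,0,0]}]'
python3 -m creep '[{"translation":[0,0,-0.1],"delta_rot":[0,0,0]},{"translation":[0,0,0],"delta_rot":[0,0,0]},{"translation":[0,0,0],"delta_rot":[0,0,0]}]'
python3 - <<'E'
from h import *
where()
E
```

```text
time_s: 30.17
ee_pos: [585.4, 19.4, 61.5]
ee_rot: [147.1, 90.0, -27.3]
force: [-0.4, 0.7, -1.6]
gripper_width: 59.5
time_s: 30.42
ee_pos: [585.8, 19.4, 61.4]
ee_rot: [172.6, 89.9, -1.8]
force: [-1.3, 0.3, 5.8]
gripper_width: 59.4
t 30.4167 pos [585.8  19.4  61.4] a 5.63 tilt [ 0.0012 -0.    ] F [-1.3  0.3  5.8] w 59.4 q [  0.8  27.8 100.9  -0.   51.2  85.1]
```

```bash
python3 -m creep '[{"translation":[0,0,0],"delta_rot":[0,0,0]},{"translation":[0,0,0],"delta_rot":[0,0,0]},{"translation":[0,0,0],"delta_rot":[0,0,0]},{"translation":[0,0,0],"delta_rot":[0,0,0]},{"translation":[0,0,0],"delta_rot":[0,0,0]}]' 1
python3 -m creep '[{"translation":[0,0,0],"delta_rot":[0,0,0]},{"translation":[0,0,0],"delta_rot":[0,0,0]},{"translation":[0,0,2],"delta_rot":[0,0,0]},{"translation":[0,0,4],"delta_rot":[0,0,0]},{"translation":[0,0,3.5],"delta_rot":[0,0,0]}]'
python3 -m creep '[{"translation":[-0.8,4,1.5],"delta_rot":[0,0,0]},{"translation":[0,4,0],"delta_rot":[0,0,0]},{"translation":[0,4,0],"delta_rot":[0,0,0]},{"translation":[0,4,0],"delta_rot":[0,0,0]},{"translation":[0,4,0],"delta_rot":[0,0,0]}]'
python3 - <<'E'
from h import *
where()
for n in['top','side']: grab(n,n+'6.png')
p=load('top')[0];q=load('side')[0]
cv2.imwrite('pics/b12.png',np.hstack([cv2.resize(p[190:265,320:380,::-1],(400,500),interpolation=cv2.INTER_CUBIC),cv2.resize(q[170:295,265:365,::-1],(400,500),interpolation=cv2.INTER_CUBIC)]))
E
```

```text
time_s: 30.83
ee_pos: [585.4, 19.3, 60.3]
ee_rot: [18.0, 90.0, -156.4]
force: [-0.9, -0.6, 0.4]
gripper_width: 89.2
time_s: 31.25
ee_pos: [584.8, 19.3, 155.9]
ee_rot: [-2.8, 89.9, -177.2]
force: [0.5, 0.3, -0.4]
gripper_width: 91.1
time_s: 31.67
ee_pos: [577.5, 219.4, 170.2]
ee_rot: [176.0, 90.0, 1.6]
force: [0.5, -0.7, -0.1]
gripper_width: 91.0
t 31.6667 pos [577.5 219.4 170.2] a 5.61 tilt [0.0005 0.    ] F [ 0.5 -0.7 -0.1] w 91.0 q [ 19.7  24.4  88.9  -0.   66.8 104.1]
```

View pics/b12.png

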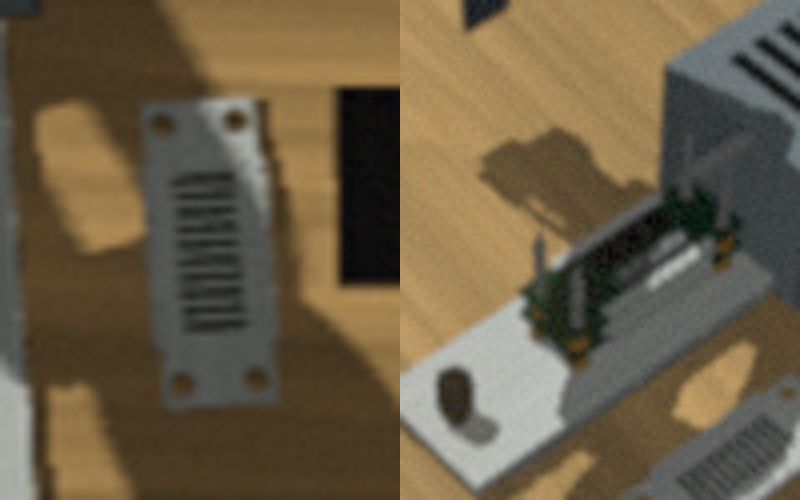

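View pics/top6.png

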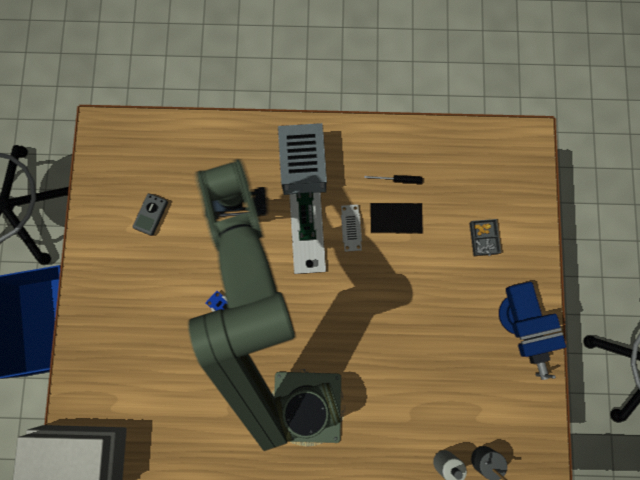

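```bash
python3 - <<'E'
from h import *
holes('top',320,190,20/3,[(182,383),(257,379),(161,124),(235,121)])
E
python3 -m creep '[{"translation":[0,-4,0],"delta_rot":[0,0,0]},{"translation":[0,-4,0],"delta_rot":[0,0,0]},{"translation":[0,-4,0],"delta_rot":[0,0,0]},{"translation":[0,-4,0],"delta_rot":[0,0,0]},{"translation":[0,-4,0],"delta_rot":[0,0,0]}]'
python3 -m creep '[{"translation":[-0.5,-4,0],"delta_rot":[0,0,0]},{"translation":[-0.5,-4,0],"delta_rot":[0,0,0]},{"translation":[-0.5,-4,0],"delta_rot":[0,0,0]},{"translation":[0,-2.5,0],"delta_rot":[0,0,0]},{"translation":[0,0,0],"delta_rot":[0,0,0]}]'
python3 -m creep '[{"translation":[0,0,0],"delta_rot":[0,0,0]},{"translation":[0,0,0],"delta_rot":[0,0,0]},{"translation":[0,0,0],"delta_rot":[0,0,0]}]'
python3 - <<'E'
from h import *
where()
E
```

```text
top c [ 561.7 -125.5] ang 5.67 len 127.1 wid 36.0 35.9
time_s: 32.18
ee_pos: [577.2, 15.3, 169.8]
ee_rot: [61.9, 90.0, -112.5]
force: [1.5, 0.3, 0.7]
gripper_width: 91.1
time_s: 32.6
ee_pos: [562.0, -132.8, 169.8]
ee_rot: [88.1, 89.9, -86.6]
force: [0.3, -0.5, -0.7]
gripper_width: 91.0
time_s: 32.85
ee_pos: [562.6, -126.4, 169.8]
ee_rot: [-48.6, 90.0, 137.1]
force: [0.7, 0.3, -0.0]
gripper_width: 90.9
t 32.85 pos [ 562.6 -126.4  169.8] a 5.69 tilt [-0.0004  0.0003] F [ 0.7  0.3 -0. ] w 90.9 q [-13.8  20.9  94.6   0.   64.6  70.5]
```

Cover unmoved. Descend to it.

```bash
python3 -m creep '[{"translation":[-0.07,0.08,-3],"delta_rot":[0,0,0]},{"translation":[0,0,-3.5],"delta_rot":[0,0,0]},{"translation":[0,0,-3.5],"delta_rot":[0,0,0]},{"translation":[0,0,-2],"delta_rot":[0,0,0]},{"translation":[0,0,-1],"delta_rot":[0,0,0]}]'
python3 -m creep '[{"translation":[0,0,-1],"delta_rot":[0,0,0]},{"translation":[0,0,-0.6],"delta_rot":[0,0,0]},{"translation":[0,0,0],"delta_rot":[0,0,0]},{"translation":[0,0,0],"delta_rot":[0,0,0]},{"translation":[0,0,0],"delta_rot":[0,0,0]}]'
python3 - <<'E'
from h import *
where()
E
```

```text
time_s: 33.27
ee_pos: [560.1, -124.6, 36.8]
ee_rot: [-19.7, 89.7, 166.0]
force: [0.1, -0.3, -1.0]
gripper_width: 91.2
time_s: 33.68
ee_pos: [563.0, -126.7, 25.1]
ee_rot: [158.8, 89.8, -15.5]
force: [-0.8, -0.1, -0.5]
gripper_width: 91.1
t 33.6833 pos [ 563.  -126.7   25.1] a 5.64 tilt [ 0.0025 -0.0007] F [-0.8 -0.1 -0.5] w 91.1 q [-13.8  29.7 104.2  -0.   45.9  70.5]
```

```bash
python3 -m creep '[{"translation":[-0.03,0.05,-0.6],"delta_rot":[0,0,0]},{"translation":[0,0,0],"delta_rot":[0,0,0]},{"translation":[0,0,0],"delta_rot":[0,0,0]},{"translation":[0,0,0],"delta_rot":[0,0,0]}]'
python3 - <<'E'
from h import *
where()
E
```

```text
time_s: 34.02
ee_pos: [561.8, -126.1, 18.0]
ee_rot: [140.8, 90.0, -33.6]
force: [-1.2, 0.2, 0.6]
gripper_width: 91.2
t 34.0167 pos [ 561.8 -126.1   18. ] a 5.63 tilt [ 0.0002 -0.0002] F [-1.2  0.2  0.6] w 91.2 q [-13.8  30.2 104.7  -0.   45.1  70.6]
```

```bash
python3 -m creep '[{"translation":[0,0.06,0],"delta_rot":[0,0,0]},{"translation":[0,0,0],"delta_rot":[0,0,0]},{"translation":[0,0,0],"delta_rot":[0,0,0]},{"translation":[0,0,0],"delta_rot":[0,0,0]},{"translation":[0,0,0],"delta_rot":[0,0,0]}]' -1 40
python3 -m creep '[{"translation":[0,0,0],"delta_rot":[0,0,0]},{"translation":[0,0,0],"delta_rot":[0,0,0]},{"translation":[0,0,0],"delta_rot":[0,0,0]},{"translation":[0,0,0],"delta_rot":[0,0,0]},{"translation":[0,0,0],"delta_rot":[0,0,0]}]'
python3 - <<'E'
from h import *
where()
E
python3 -m creep '[{"translation":[0,0,1],"delta_rot":[0,0,0]},{"translation":[0,0,3],"delta_rot":[0,0,0]},{"translation":[0,0,4],"delta_rot":[0,0,0]},{"translation":[0,0,4],"delta_rot":[0,0,0]},{"translation":[0,0,3.3],"delta_rot":[0,0,0]}]'
python3 -m creep '[{"translation":[0.48,2.9,0],"delta_rot":[0,0,0]},{"translation":[0.5,2.9,0],"delta_rot":[0,0,0]},{"translation":[0.5,2.9,0],"delta_rot":[0,0,0]},{"translation":[0.5,2.9,0],"delta_rot":[0,0,0]},{"translation":[0.5,2.9,0],"delta_rot":[0,0,0]}]'
python3 -m creep '[{"translation":[0,0,0],"delta_rot":[0,0,0]},{"translation":[0,0,0],"delta_rot":[0,0,0]},{"translation":[0,0,-1.4],"delta_rot":[0,0,0]},{"translation":[0,0,-1.4],"delta_rot":[0,0,0]},{"translation":[0,0,0],"delta_rot":[0,0,0]}]'
python3 -m creep '[{"translation":[0,0,0],"delta_rot":[0,0,0]},{"translation":[0,0,0],"delta_rot":[0,0,0]},{"translation":[0,0,0],"delta_rot":[0,0,0]}]'
python3 - <<'E'
from h import *
where()
q,_=grab('side')
cv2.imwrite('pics/c1.png',cv2.resize(q[195:265,285:345,::-1],None,fx=8,fy=8,interpolation=cv2.INTER_CUBIC))
E
```

```text
time_s: 34.43
ee_pos: [561.8, -125.4, 17.9]
ee_rot: [97.4, 90.0, -76.9]
force: [0.3, -0.3, 0.4]
gripper_width: 60.6
time_s: 34.85
ee_pos: [561.8, -125.4, 17.9]
ee_rot: [106.9, 90.0, -67.5]
force: [-0.7, 0.3, 0.2]
gripper_width: 59.8
t 34.85 pos [ 561.8 -125.4   17.9] a 5.63 tilt [ 0.     -0.0001] F [-0.7  0.3  0.2] w 59.8 q [-13.7  30.2 104.7  -0.   45.1  70.6]
time_s: 35.27
ee_pos: [561.9, -125.4, 174.0]
ee_rot: [158.2, 89.9, -16.1]
force: [1.7, -1.3, -1.8]
gripper_width: 59.6
time_s: 35.68
ee_pos: [586.2, 20.9, 171.4]
ee_rot: [35.5, 90.0, -138.9]
force: [0.1, -0.9, -1.8]
gripper_width: 59.6
time_s: 36.1
ee_pos: [584.3, 18.4, 140.5]
ee_rot: [1.6, 89.7, -172.8]
force: [-1.7, -1.0, -3.2]
gripper_width: 59.6
time_s: 36.35
ee_pos: [587.1, 19.0, 143.9]
ee_rot: [169.0, 89.9, -5.4]
force: [0.3, 0.5, -1.6]
gripper_width: 59.9
t 36.35 pos [587.1  19.  143.9] a 5.59 tilt [ 0.0018 -0.0002] F [ 0.3  0.5 -1.6] w 59.9 q [ 0.7 23.  95.2 -0.  61.7 85.2]
```

View pics/c1.png

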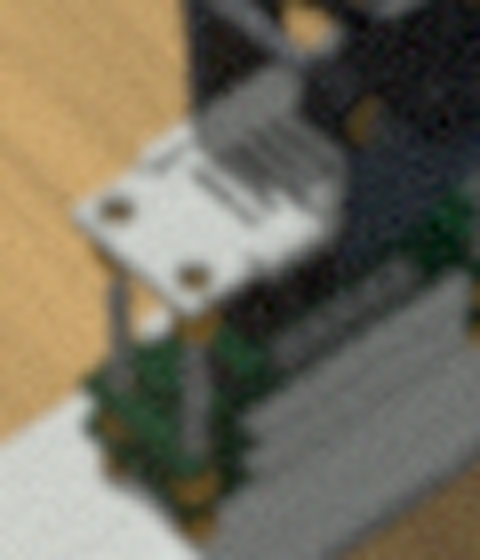

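```bash
python3 -m creep '[{"translation":[-0.03,0.06,-0.4],"delta_rot":[0,0,0]},{"translation":[0,0,-0.4],"delta_rot":[0,0,0]},{"translation":[0,0,-0.4],"delta_rot":[0,0,0]},{"translation":[0,0,-0.3],"delta_rot":[0,0,0]},{"translation":[0,0,0],"delta_rot":[0,0,0]}]'
python3 -m creep '[{"translation":[0,0,-0.3],"delta_rot":[0,0,0]},{"translation":[0,0,-0.3],"delta_rot":[0,0,0]},{"translation":[0,0,-0.3],"delta_rot":[0,0,0]},{"translation":[0,0,0],"delta_rot":[0,0,0]},{"translation":[0,0,0],"delta_rot":[0,0,0]}]'
python3 - <<'E'
from h import *
where()
q,_=grab('side')
cv2.imwrite('pics/c2.png',cv2.resize(q[195:265,285:345,::-1],None,fx=8,fy=8,interpolation=cv2.INTER_CUBIC))
E
```

```text
time_s: 36.82
ee_pos: [585.6, 20.2, 126.8]
ee_rot: [-1.2, 89.9, -175.5]
force: [0.5, 0.1, -2.6]
gripper_width: 59.6
time_s: 37.23
ee_pos: [586.1, 20.2, 118.6]
ee_rot: [6.8, 90.0, -167.5]
force: [-0.1, -0.1, -1.9]
gripper_width: 59.5
t 37.2333 pos [586.1  20.2 118.6] a 5.63 tilt [-0.0005 -0.0001] F [-0.1 -0.1 -1.9] w 59.5 q [ 0.9 24.4 97.1 -0.  58.6 85.2]
```

View pics/c2.png

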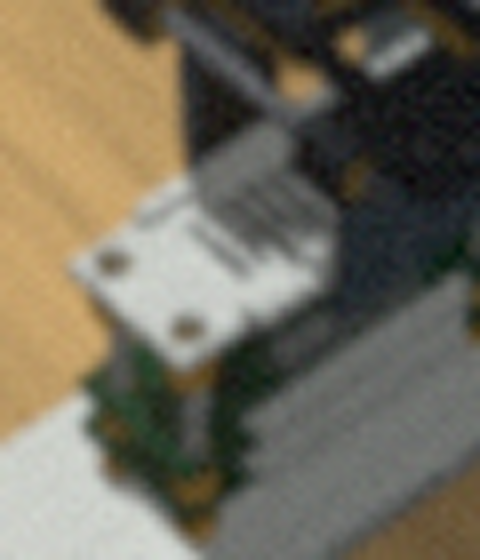

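```bash
python3 -m creep '[{"translation":[0,0,-0.6],"delta_rot":[0,0,0]},{"translation":[0,0,-0.7],"delta_rot":[0,0,0]},{"translation":[0,0,-0.7],"delta_rot":[0,0,0]},{"translation":[0,0,-0.5],"delta_rot":[0,0,0]},{"translation":[0,0,-0.3],"delta_rot":[0,0,0]}]'
python3 -m creep '[{"translation":[0,0,0],"delta_rot":[0,0,0]},{"translation":[0,0,0],"delta_rot":[0,0,0]},{"translation":[0,0,0],"delta_rot":[0,0,0]}]'
python3 - <<'E'
from h import *
where()
E
```

```text
time_s: 37.7
ee_pos: [585.8, 20.2, 89.6]
ee_rot: [-1.4, 89.9, -175.8]
force: [-0.6, 0.5, -1.4]
gripper_width: 59.3
time_s: 37.95
ee_pos: [586.4, 20.2, 91.0]
ee_rot: [158.8, 90.0, -15.6]
force: [0.2, -0.2, -1.2]
gripper_width: 59.6
t 37.95 pos [586.4  20.2  91. ] a 5.63 tilt [ 0.0003 -0.0001] F [ 0.2 -0.2 -1.2] w 59.6 q [ 0.9 26.  99.  -0.  55.  85.2]
```

```bash
python3 -m creep '[{"translation":[0,0,-0.3],"delta_rot":[0,0,0]},{"translation":[0,0,-0.3],"delta_rot":[0,0,0]},{"translation":[0,0,-0.1],"delta_rot":[0,0,0]},{"translation":[0,0,0],"delta_rot":[0,0,0]},{"translation":[0,0,0],"delta_rot":[0,0,0]}]'
python3 -m creep '[{"translation":[0,0,-0.1],"delta_rot":[0,0,0]},{"translation":[0,0,0],"delta_rot":[0,0,0]},{"translation":[0,0,0],"delta_rot":[0,0,0]}]'
python3 - <<'E'
from h import *
where()
E
```

```text
time_s: 38.37
ee_pos: [586.2, 20.2, 83.9]
ee_rot: [62.4, 90.0, -111.9]
force: [-0.4, 0.2, -0.2]
gripper_width: 59.7
time_s: 38.62
ee_pos: [586.6, 20.2, 83.8]
ee_rot: [172.7, 89.9, -1.6]
force: [-1.3, 0.3, 5.9]
gripper_width: 59.6
t 38.6167 pos [586.6  20.2  83.8] a 5.63 tilt [ 0.0011 -0.    ] F [-1.3  0.3  5.9] w 59.6 q [ 0.9 26.4 99.5 -0.  54.1 85.2]
```

```bash
python3 -m creep '[{"translation":[0,0,0],"delta_rot":[0,0,0]},{"translation":[0,0,0],"delta_rot":[0,0,0]},{"translation":[0,0,0],"delta_rot":[0,0,0]},{"translation":[0,0,0],"delta_rot":[0,0,0]},{"translation":[0,0,0],"delta_rot":[0,0,0]}]' 1
python3 -m creep '[{"translation":[0,0,0],"delta_rot":[0,0,0]},{"translation":[0,0,0],"delta_rot":[0,0,0]},{"translation":[0,0,2],"delta_rot":[0,0,0]},{"translation":[0,0,4],"delta_rot":[0,0,0]},{"translation":[0,0,3],"delta_rot":[0,0,0]}]'
python3 -m creep '[{"translation":[-3,2.8,0],"delta_rot":[0,0,0]},{"translation":[-3,2.8,0],"delta_rot":[0,0,0]},{"translation":[-3,2.8,0],"delta_rot":[0,0,0]},{"translation":[-3,2.8,0],"delta_rot":[0,0,0]},{"translation":[-3,2.8,0],"delta_rot":[0,0,0]}]'
python3 - <<'E'
from h import *
where()
for n in['top','side']: grab(n,n+'7.png')
p=load('top')[0];q=load('side')[0]
cv2.imwrite('pics/c3.png',np.hstack([cv2.resize(p[180:280,270:350,::-1],(400,500),interpolation=cv2.INTER_CUBIC),cv2.resize(q[170:295,265:365,::-1],(400,500),interpolation=cv2.INTER_CUBIC)]))
E
```

```text
time_s: 39.03
ee_pos: [586.2, 20.2, 82.6]
ee_rot: [12.7, 90.0, -161.7]
force: [-0.1, -0.1, -0.6]
gripper_width: 89.4
time_s: 39.45
ee_pos: [586.2, 20.2, 174.2]
ee_rot: [1.8, 90.0, -172.5]
force: [-0.3, -1.0, 0.9]
gripper_width: 91.2
time_s: 39.87
ee_pos: [434.7, 161.0, 172.9]
ee_rot: [-155.1, 90.0, 30.5]
force: [0.1, 1.0, 0.0]
gripper_width: 91.0
t 39.8667 pos [434.7 161.  172.9] a 5.58 tilt [0.0004 0.0002] F [0.1 1.  0. ] w 91.0 q [ 18.9  10.9 108.5   0.   60.6 103.3]
```

View pics/c3.png

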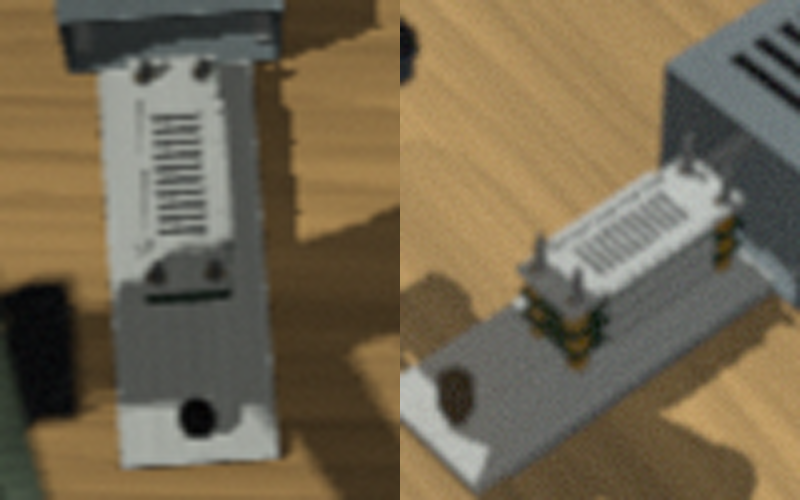

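```bash
python3 -m creep '[{"translation":[0.06,-3.85,0],"delta_rot":[0,0,0]},{"translation":[0,-3.85,0],"delta_rot":[0,0,0]},{"translation":[0,-3.85,0],"delta_rot":[0,0,0]},{"translation":[0,-3.85,0],"delta_rot":[0,0,0]},{"translation":[0,0,0],"delta_rot":[0,0,0]}]'
python3 -m creep '[{"translation":[0,0,0],"delta_rot":[0,0,0]},{"translation":[0,0,0],"delta_rot":[0,0,0]},{"translation":[0,0,-3],"delta_rot":[0,0,0]},{"translation":[0,0,-3],"delta_rot":[0,0,0]},{"translation":[0,0,0],"delta_rot":[0,0,0]}]'
python3 - <<'E'
from h import *
where()
E
```

```text
time_s: 40.38
ee_pos: [437.1, 0.4, 173.0]
ee_rot: [96.0, 89.8, -78.8]
force: [-1.1, -0.2, -0.0]
gripper_width: 91.3
time_s: 40.8
ee_pos: [433.3, 7.5, 108.9]
ee_rot: [-7.3, 89.4, 178.5]
force: [-0.9, 0.0, 0.0]
gripper_width: 91.1
t 40.8 pos [433.3   7.5 108.9] a 5.76 tilt [-0.01    0.0003] F [-0.9  0.   0. ] w 91.1 q [ -0.5  12.9 116.9   0.   50.7  83.7]
```

```bash
python3 -m creep '[{"translation":[0.05,-0.05,-2],"delta_rot":[0,0,0]},{"translation":[0,0,-2],"delta_rot":[0,0,0]},{"translation":[0,0,-1.9],"delta_rot":[0,0,0]},{"translation":[0,0,-0.7],"delta_rot":[0,0,0]},{"translation":[0,0,0],"delta_rot":[0,0,0]}]'
python3 -m creep '[{"translation":[0,0,0],"delta_rot":[0,0,0]},{"translation":[0,0,0],"delta_rot":[0,0,0]},{"translation":[0,0,0],"delta_rot":[0,0,0]}]'
python3 - <<'E'
from h import *
where()
E
python3 -m creep '[{"translation":[0,0,0],"delta_rot":[0,0,0]},{"translation":[0,0,0],"delta_rot":[0,0,0]},{"translation":[0,0,0],"delta_rot":[0,0,0]},{"translation":[0,0,0],"delta_rot":[0,0,0]},{"translation":[0,0,0],"delta_rot":[0,0,0]}]' -1 20
python3 -m creep '[{"translation":[0,0,0],"delta_rot":[0,0,0]},{"translation":[0,0,0],"delta_rot":[0,0,0]},{"translation":[0,0,0],"delta_rot":[0,0,0]},{"translation":[0,0,0],"delta_rot":[0,0,0]},{"translation":[0,0,0],"delta_rot":[0,0,0]}]'
python3 - <<'E'
from h import *
where()
E
```

```text
time_s: 41.22
ee_pos: [436.9, 6.6, 46.3]
ee_rot: [-6.3, 89.9, 179.5]
force: [0.3, -0.3, -0.0]
gripper_width: 91.6
time_s: 41.47
ee_pos: [438.4, 5.9, 48.0]
ee_rot: [172.3, 89.9, -2.1]
force: [-0.8, 0.6, 0.2]
gripper_width: 91.1
t 41.4667 pos [438.4   5.9  48. ] a 5.65 tilt [ 0.0026 -0.0001] F [-0.8  0.6  0.2] w 91.1 q [ -0.7  18.2 121.1  -0.   40.5  83.6]
time_s: 41.88
ee_pos: [437.4, 5.6, 46.9]
ee_rot: [138.0, 90.0, -36.4]
force: [-0.1, 0.3, -0.9]
gripper_width: 60.4
time_s: 42.3
ee_pos: [437.3, 5.7, 46.8]
ee_rot: [19.2, 90.0, -155.1]
force: [0.1, -0.4, -0.4]
gripper_width: 27.7
t 42.3 pos [437.3   5.7  46.8] a 5.63 tilt [-0.0002 -0.0001] F [ 0.1 -0.4 -0.4] w 27.7 q [ -0.8  18.3 121.2  -0.   40.5  83.6]
```

```bash
python3 -m creep '[{"translation":[0,0,0],"delta_rot":[0,0,0]},{"translation":[0,0,0],"delta_rot":[0,0,0]},{"translation":[0.4,0.04,0],"delta_rot":[0,0,0]},{"translation":[0.8,0.08,0],"delta_rot":[0,0,0]},{"translation":[1,0.1,0],"delta_rot":[0,0,0]}]'
python3 -m creep '[{"translation":[1.2,0.115,0],"delta_rot":[0,0,0]},{"translation":[1.2,0.115,0],"delta_rot":[0,0,0]},{"translation":[1.2,0.115,0],"delta_rot":[0,0,0]},{"translation":[1.2,0.115,0],"delta_rot":[0,0,0]},{"translation":[1.2,0.115,0],"delta_rot":[0,0,0]}]'
python3 -m creep '[{"translation":[1.2,0.115,0],"delta_rot":[0,0,0]},{"translation":[1.2,0.115,0],"delta_rot":[0,0,0]},{"translation":[1.2,0.115,0],"delta_rot":[0,0,0]},{"translation":[1.2,0.115,0],"delta_rot":[0,0,0]},{"translation":[1.2,0.115,0],"delta_rot":[0,0,0]}]'
python3 - <<'E'
from h import *
where()
E
```

```text
time_s: 42.72
ee_pos: [458.3, 7.5, 46.8]
ee_rot: [10.9, 89.8, -163.5]
force: [-1.2, -3.2, 2.5]
gripper_width: 23.5
time_s: 43.13
ee_pos: [519.7, 13.2, 46.8]
ee_rot: [27.9, 89.9, -146.4]
force: [-2.3, -3.3, 2.9]
gripper_width: 23.4
time_s: 43.55
ee_pos: [579.8, 18.8, 46.9]
ee_rot: [35.0, 89.9, -139.4]
force: [-2.6, -3.4, 3.2]
gripper_width: 23.4
t 43.55 pos [579.8  18.8  46.9] a 5.65 tilt [-0.0013 -0.0011] F [-2.6 -3.4  3.2] w 23.4 q [ 8.000e-01  2.840e+01  1.025e+02 -1.000e-01  4.920e+01  8.520e+01]
```

Remaining about 32 mm.

```bash
python3 -m creep '[{"translation":[0.9,0.08,0],"delta_rot":[0,0,0]},{"translation":[0.8,0.075,0],"delta_rot":[0,0,0]},{"translation":[0.6,0.055,0],"delta_rot":[0,0,0]},{"translation":[0.5,0.05,0],"delta_rot":[0,0,0]},{"translation":[0.3,0.03,0],"delta_rot":[0,0,0]}]'
python3 -m creep '[{"translation":[0.2,0.02,0],"delta_rot":[0,0,0]},{"translation":[0,0,0],"delta_rot":[0,0,0]},{"translation":[0,0,0],"delta_rot":[0,0,0]}]'
python3 - <<'E'
from h import *
where()
E
```

```text
time_s: 43.97
ee_pos: [610.2, 21.7, 46.8]
ee_rot: [26.5, 89.9, -147.9]
force: [-7.6, -6.0, 8.6]
gripper_width: 23.7
time_s: 44.22
ee_pos: [610.2, 21.7, 46.8]
ee_rot: [10.1, 89.7, -164.2]
force: [-6.9, -6.4, 5.8]
gripper_width: 23.6
t 44.2167 pos [610.2  21.7  46.8] a 5.65 tilt [-0.0051 -0.0014] F [-6.9 -6.4  5.8] w 23.6 q [ 1.  30.7 98.  -0.1 51.6 85.4]
```

```bash
python3 -m creep '[{"translation":[0.2,0.02,0],"delta_rot":[0,0,0]},{"translation":[0.2,0.02,0],"delta_rot":[0,0,0]},{"translation":[0,0,0],"delta_rot":[0,0,0]},{"translation":[0,0,0],"delta_rot":[0,0,0]}]'
python3 - <<'E'
from h import *
where()
E
```

```text
time_s: 44.55
ee_pos: [610.4, 21.7, 46.7]
ee_rot: [3.4, 89.2, -171.0]
force: [-13.4, -7.4, 12.4]
gripper_width: 23.6
t 44.55 pos [610.4  21.7  46.7] a 5.67 tilt [-0.0134 -0.0021] F [-13.4  -7.4  12.4] w 23.6 q [ 1.  31.  97.6 -0.1 52.2 85.4]
```

At the hard stop. Relax, release, retract and check.

```bash
python3 -m creep '[{"translation":[-0.4,-0.04,0],"delta_rot":[0,0,0]},{"translation":[0,0,0],"delta_rot":[0,0,0]},{"translation":[0,0,0],"delta_rot":[0,0,0]},{"translation":[0,0,0],"delta_rot":[0,0,0]},{"translation":[0,0,0],"delta_rot":[0,0,0]}]' 1
python3 -m creep '[{"translation":[0,0,0],"delta_rot":[0,0,0]},{"translation":[0,0,0],"delta_rot":[0,0,0]},{"translation":[0,0,0],"delta_rot":[0,0,0]},{"translation":[0,0,0],"delta_rot":[0,0,0]},{"translation":[0,0,0],"delta_rot":[0,0,0]}]'
python3 -m creep '[{"translation":[0,0,2],"delta_rot":[0,0,0]},{"translation":[0,0,3],"delta_rot":[0,0,0]},{"translation":[0,0,4],"delta_rot":[0,0,0]},{"translation":[0,0,4],"delta_rot":[0,0,0]},{"translation":[0,0,2],"delta_rot":[0,0,0]}]'
python3 -m creep '[{"translation":[-3,3,0],"delta_rot":[0,0,0]},{"translation":[-3,3,0],"delta_rot":[0,0,0]},{"translation":[-3,3,0],"delta_rot":[0,0,0]},{"translation":[-3,3,0],"delta_rot":[0,0,0]},{"translation":[-3,3,0],"delta_rot":[0,0,0]}]'
python3 -m creep '[{"translation":[0,0,0],"delta_rot":[0,0,0]},{"translation":[0,0,0],"delta_rot":[0,0,0]},{"translation":[0,0,0],"delta_rot":[0,0,0]}]'
python3 - <<'E'
from h import *
where()
for n in['top','side']: grab(n,n+'8.png')
p=load('top')[0];q=load('side')[0]
cv2.imwrite('pics/c4.png',np.hstack([cv2.resize(p[150:250,265:345,::-1],(400,500),interpolation=cv2.INTER_CUBIC),cv2.resize(q[150:275,315:415,::-1],(400,500),interpolation=cv2.INTER_CUBIC)]))
h=p.astype(int);k=(h.max(2)<40);k[:200]=0;k[220:]=0;k[:,:298]=0;k[:,318:]=0
ys,xs=np.nonzero(k);print(xs.mean(),ys.mean(),ray('top',xs.mean(),ys.mean(),42))
E
```

```text
time_s: 44.97
ee_pos: [613.0, 22.9, 46.8]
ee_rot: [-161.1, 89.9, 24.5]
force: [-0.5, -0.6, 0.2]
gripper_width: 53.9
time_s: 45.38
ee_pos: [612.4, 22.5, 46.8]
ee_rot: [145.1, 90.0, -29.2]
force: [-0.8, 0.5, -0.9]
gripper_width: 87.4
time_s: 45.8
ee_pos: [614.3, 22.5, 202.2]
ee_rot: [175.2, 89.6, 0.8]
force: [0.7, 1.0, 0.8]
gripper_width: 91.3
time_s: 46.22
ee_pos: [463.4, 170.7, 197.0]
ee_rot: [-150.8, 90.0, 34.8]
force: [0.6, 0.4, 1.2]
gripper_width: 91.3
time_s: 46.47
ee_pos: [465.5, 169.8, 197.2]
ee_rot: [166.7, 89.9, -7.6]
force: [0.1, -0.7, 0.5]
gripper_width: 91.1
t 46.4667 pos [465.5 169.8 197.2] a 5.67 tilt [ 0.0013 -0.0002] F [ 0.1 -0.7  0.5] w 91.1 q [ 18.7  12.5 102.6  -0.   64.9 103.1]
305.575 209.35 [612.14330234  21.1417529   42.        ]
```

View pics/c4.png

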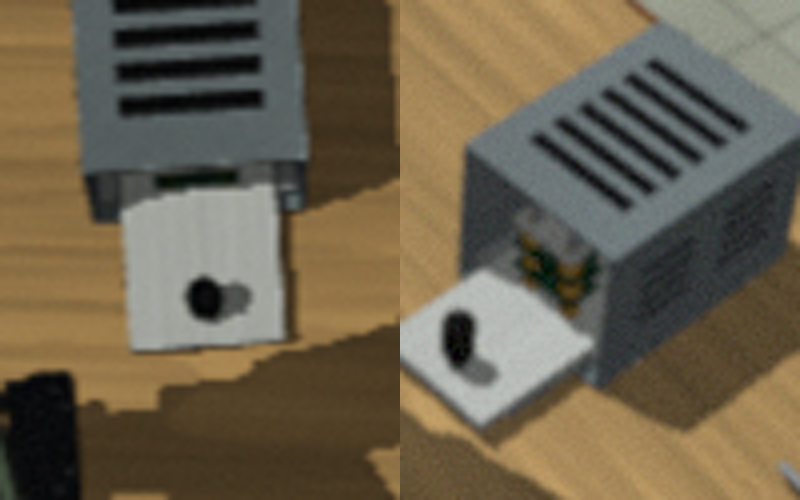

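View pics/side8.png

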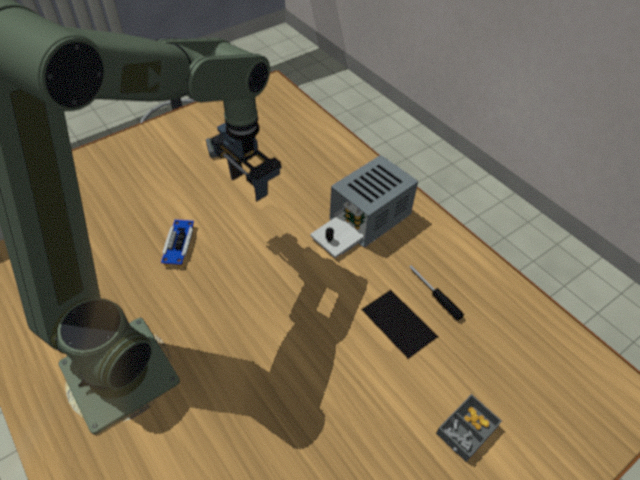

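The knob blob is at the same pixel as at the start (305.6, 209.4), so the tray is home. The stack is seated inside and the bystanders have not moved.

```bash
python3 -c "
from workcell import env
print(env.job_done())"
```

```text
the job is handed in; nothing more can be done
None
```

The job is done and handed in at about 46.5 s of the 208 s allowed; the hand-in gives no verdict.

- **What I did:** I drew the tray out to its stop and set the cover plate on the bench between the tray and the mat. I then lowered the two boards that were there onto the posts: the input board (board1), then the green relay board (board3). No driver board was in view. I put the cover plate back on top and pushed the tray home to its stop. The blue look-alike was left alone.
- **Seating:** each part was lowered in the grip until it met its support, at tool heights of 39.6, 61.4 and 83.8 mm. That matches the 22 mm steps within 0.5 mm. The contact force was about 6 N each time.
- **Last checks:** the knob's image is at the same pixel as at the start (305.6, 209.4), so the tray is home. The boards and cover show stacked under the roof, the arm is clear, and the screwdriver and screw box look unmoved. I did not see the meter in the last picture, and I did not check any of the three by measurement.
- **What disagreed:** the first measurement of the unit's turn (4.5°) was about 1° low. That put up to 15 N of side force on the knob while I drew the tray out. I used 5.6° from then on. The side camera's y readings were about 1–3 mm off, so I relied on the arm's own position and the top camera.

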